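Rack the repaired modules and clip in the retaining bar

TASK

Get the repaired modules ready to carry: stand every flat aluminium module that lies on the bench upright on its short end in the carry rack, one to a bay between the wire dividers, foot down on the base and centred across the rack. When all are standing, close the open end of the rack with the retaining bar: lay it across the two posts and push it down past the sprung jaws until it sits fully home in both fork clips and the jaws have snapped shut over it. Leave the other things on the bench where they are.

Things in the scene. Friction and masses are not known exactly. Their poses are not given: they have to be found in the camera images.
- module1: repaired control module: flat grey aluminium case with square edges, 110 (own x) x 60 (own y) x 20 mm (own z), 0.22 kg; origin at its centre; lies flat on the bench at the start (own z vertical); both ends and both faces are alike for this job. May be absent
- module2: repaired control module: flat grey aluminium case with square edges, 110 (own x) x 60 (own y) x 20 mm (own z), 0.22 kg; origin at its centre; lies flat on the bench at the start (own z vertical); both ends and both faces are alike for this job. May be absent
- module3: repaired control module: flat grey aluminium case with square edges, 110 (own x) x 60 (own y) x 20 mm (own z), 0.22 kg; origin at its centre; lies flat on the bench at the start (own z vertical); both ends and both faces are alike for this job. May be absent
- module4: repaired control module: flat grey aluminium case with square edges, 110 (own x) x 60 (own y) x 20 mm (own z), 0.22 kg; origin at its centre; lies flat on the bench at the start (own z vertical); both ends and both faces are alike for this job. May be absent
- module5: repaired control module: flat grey aluminium case with square edges, 110 (own x) x 60 (own y) x 20 mm (own z), 0.22 kg; origin at its centre; lies flat on the bench at the start (own z vertical); both ends and both faces are alike for this job. May be absent
- bar: retaining bar: aluminium tube 14 mm across and 200 mm long (own y), with a black square hand-grip sleeve 18 x 18 mm, 56 mm long, at its middle; 0.12 kg; origin at its centre; lies on the bench on a side of the sleeve, origin 9 mm up. It may be turned on its own axis and end for end at will
- rack: grey carry rack, fixed to the bench. Origin on the bench under the middle of the row of bays; own x runs along the row, away from the open end with the posts, z up. Base plate 8 mm thick, 96 mm wide. Six hoops of 6 mm wire (52 mm high, y -41 to 41) stand across the row at x = -80, -48, -16, 16, 48, 80 mm; side wires at y = -38 and 38, 31 mm high, join them. An end plate 50 mm high stands at x = 98 mm
- bay1 (a point): bay 1 of 5, numbered from the open end: middle of its floor, on the base plate 8 mm above the bench, rack x = -64 mm; axes as the rack's. 26 mm wide along x between two hoops, 70 mm along y between the side wires. A module stands here on its 60 x 20 mm end, the 60 mm along y, top 118 mm above the bench
- bay2 (a point): bay 2 of 5, numbered from the open end: middle of its floor, on the base plate 8 mm above the bench, rack x = -32 mm; axes as the rack's. 26 mm wide along x between two hoops, 70 mm along y between the side wires. A module stands here on its 60 x 20 mm end, the 60 mm along y, top 118 mm above the bench
- bay3 (a point): bay 3 of 5, numbered from the open end: middle of its floor, on the base plate 8 mm above the bench, rack x = 0 mm; axes as the rack's. 26 mm wide along x between two hoops, 70 mm along y between the side wires. A module stands here on its 60 x 20 mm end, the 60 mm along y, top 118 mm above the bench
- bay4 (a point): bay 4 of 5, numbered from the open end: middle of its floor, on the base plate 8 mm above the bench, rack x = 32 mm; axes as the rack's. 26 mm wide along x between two hoops, 70 mm along y between the side wires. A module stands here on its 60 x 20 mm end, the 60 mm along y, top 118 mm above the bench
- bay5 (a point): bay 5 of 5, numbered from the open end: middle of its floor, on the base plate 8 mm above the bench, rack x = 64 mm; axes as the rack's. 26 mm wide along x between two hoops, 70 mm along y between the side wires. A module stands here on its 60 x 20 mm end, the 60 mm along y, top 118 mm above the bench
- seat (a point): middle of the retaining bar's axis when it is home in both fork clips: rack x -116, y 0, z 92 mm; axes as the rack's, the bar lies along y. Posts 16 mm wide at y = -80 and 80 carry the clips, 129 mm high at most: a fixed prong on the row's side, a sprung jaw opposite, flared into a funnel 33 mm wide at the top. Pushed straight down (4 to 9 N a clip) the bar drives the jaws aside and they snap over it
- jaw_left (a joint): sprung jaw of the fork clip at rack y = +80 mm: angle, 0 = closed (at rest), grows as it is pushed open, 0.06 to 0.1 while the bar passes, springs back by itself
- jaw_right (a joint): sprung jaw of the fork clip at rack y = -80 mm: angle, 0 = closed (at rest), grows as it is pushed open, 0.06 to 0.1 while the bar passes, springs back by itself
- solder_reel: grey solder reel standing on the bench, 60 mm across, 44 high; origin centre of underside. Bystander
- flux_jar: small glass jar with black cap, 52 mm across, 45 high; origin centre of underside. Bystander
- screwdriver: screwdriver lying on the bench, about 180 mm long along its own x, up to 30 mm thick. Bystander
- solder_pump: aluminium solder sucker lying on the bench, 22 mm thick, about 200 mm long along its own x. Bystander
There are look-alikes about, which are no part of the job. Leave any yellow look-alike of the module3 alone.

How it is judged (in metres and radians):
On the way, in this order (a step that is already met when the one before it is completed fails the run):
1. every module present stands upright in a bay of the rack (angle between the x axis of each of module1, module2, module3, module4, module5 and the z axis of rack, either way round below 0.1 rad and angle between the z axis of each of module1, module2, module3, module4, module5 and the x axis of rack, either way round below 0.22 rad and z of module1 in the frame of rack between 0.0595 and 0.0665 m and x of module1 in the frame of rack between -0.08 and 0.08 m and y of module1 in the frame of rack between -0.008 and 0.008 m and linear speed of each of module1, module2, module3, module4, module5 below 0.03 m/s and z of module2 in the frame of rack between 0.0595 and 0.0665 m and x of module2 in the frame of rack between -0.08 and 0.08 m and y of module2 in the frame of rack between -0.008 and 0.008 m and z of module3 in the frame of rack between 0.0595 and 0.0665 m and x of module3 in the frame of rack between -0.08 and 0.08 m and y of module3 in the frame of rack between -0.008 and 0.008 m and z of module4 in the frame of rack between 0.0595 and 0.0665 m and x of module4 in the frame of rack between -0.08 and 0.08 m and y of module4 in the frame of rack between -0.008 and 0.008 m and z of module5 in the frame of rack between 0.0595 and 0.0665 m and x of module5 in the frame of rack between -0.08 and 0.08 m and y of module5 in the frame of rack between -0.008 and 0.008 m), for 0.2 s.
2. the retaining bar is home in both fork clips, jaws closed over it (x of bar in the frame of seat between -0.004 and 0.004 m and y of bar in the frame of seat between -0.011 and 0.011 m and z of bar in the frame of seat between -0.004 and 0.004 m and angle between the y axis of bar and the y axis of rack, either way round below 0.05 rad and value of joint each of jaw_left, jaw_right below 0.03 rad and linear speed of bar below 0.03 m/s), for 0.2 s.
At the end, for the whole second after the job is handed in: Every module present stands in a bay on its short end: upright to 0.10 rad, square to the row to 0.22 rad, foot on the base (3.5 mm), centred across to 8 mm. The bar is within 4 mm of its seat (11 mm along itself), parallel to 0.05 rad, both jaws under 0.03 rad. All at rest (all of step 1 and all of step 2); the robot touches nothing.
It fails at once if another thing on the bench (reel, jar, screwdriver, solder sucker) is moved more than 50 mm (distance of any of solder_reel, flux_jar, screwdriver, solder_pump from where it was at the start of the episode above 0.05 m).
Of module1, module2, module3, module4, module5 only 4 to 5 are there at a start; the rules pass over those that are not, and their reading is None.
At some moment in a run one of bar may be knocked a few centimetres aside while the robot is not near it.
Once in a run the grip may slacken for a moment while it holds something.
It also fails if it takes over 210 s, if anything falls off the work surface, if the arm or the gripper's body presses on something with over 40 N, if the wrist force passes 120 N, or if a joint passes its speed limit or range.

ROBOT

A 6-joint arm with a two-finger parallel gripper is mounted at the origin on the work surface. World frame = base frame: x ahead of the robot, y to its left, z up, the work surface at z = 0. Lengths are in m, angles in degrees, forces in N, time in s.
With the tool pointing down it reaches from about 0.35 to 0.725 m from the base axis. Payload 4.3 kg.
Tool frame: the origin (TCP) lies between the finger pads; the fingertips stand 25 mm ahead of it and the grasp point (between the pads) lies 6 mm ahead of it (bot.finger_overhang is the distance from the TCP to the fingertips, in m); z points along the fingers, y is the line along which they close (so a half turn about z gives the same grasp; the last joint's range is limited). The gripper opens to 85 mm and grips with 20 to 120 N. Pads are 22 mm wide; open, the fingers measure 114 mm over their backs; the gripper's body (76 mm by 85 mm) begins 54 mm behind the grasp point. The pads swing forward as they close: fully open they stand 13 mm farther back than shut.
Start: joints at [60.487, 21.618, 4.641, 73.018, 0, 83.68], TCP at [0.226, 0.529, 0.256] pointing down, gripper open.
Joint ranges: [-156.06, 156.06], [-48.1, 94.91], [-58.44, 69.94], [-101.28, 121.22], [-78.64, 73.56], [-180, 180]. Speed limits (degrees/s): [147.25, 147.25, 180, 180, 180, 180].

INTERFACE

Orientations are given as a 3x3 rotation matrix whose columns are the frame's x, y, z axes.
In Python, from station import bot gives the robot as it stands.
- The arm moves only by the tool carry_out, never from a script. Its argument "motion" is a list of rows, each a list of 7 numbers: the shift along the tool's x, y, z in mm, then the turn, a rotation vector about the tool's x, y, z in rad, then the opening, from -1 (shut) to 1 (fully open). In form: [[tx, ty, tz, ax, ay, az, claw], ...]. A call has exactly 8 rows; each row is the pose to reach, as a shift and turn from the pose commanded when the call began, along the tool's axes at that moment; what a row does not reach only later rows make up. A row lasts 1/8 s, in which the tool goes at most 62.5 mm and 10.7 degrees, less where a joint would pass 70% of its speed; a pose out of reach is approached as far as the arm can. A call with a gripper value outside its range is refused whole. The fingers move at their own pace and stop on an object; "newtons" is the grip in N (left out, the last holds). Time passes only in rows, so rows that repeat a pose let the fingers close, or fill a call up. It gives the time, the measured TCP pose, the force, the opening and the grip force at its end, in the units of the state.
- bot.read_state(): the state, without advancing time (a new reading comes with each control period).
- bot.capture(name): name is "scene" or "top" or "wrist"; returns (picture, depth): 480x640x3 uint8, blue, green, red; 480x640 float32, m along the optical axis (not along the pixel's ray), 0 where there is no reading.
- bot.calibration(name): a dict with "fx", "fy", "cx", "cy" (pixels), "distortion" ([k1, k2, p1, p2, k3] as OpenCV has them; the pictures are not rectified), "xyz" and "attitude" of the camera in the world; the wrist camera has in their place "mount" (4x4, takes a point from camera to tool coordinates, whose origin is the TCP and whose axes are the flange's). Camera axes: x right, y up, looking along -z (the intrinsics and any distortion apply to the point x, -y, -z); pixel columns grow to the right and rows downward; lengths in m; the calibration is good to about 2 mm. A picture is of the moment at which its call begins: read the wrist's pose just before it. calibration takes no time and is no camera call.
- bot.close_job(): hands the job in; it is judged then, once.
Trained networks look in the newest picture that a camera, given by its name, has taken for a name from the list of things; names that differ only in an ending like _2 or _b are one class to them, and where a whole thing is asked for, a point or a joint stands for the part that bears it (a point fixed in the world has none). Each returns a list of dicts, best first, with "p" (0 to 1); they miss things now and then, are a little off and sometimes report something else, mostly with a low value. They report only what shows in the picture. A call takes as long as a camera call. They do not tell look-alikes from the thing itself.
- bot.masks_of(camera, thing): "mask" (480x640 bool, what is visible of it) and "position" ([column, row] in pixels, amid what is visible of it).
- bot.landmark_of(camera, thing): "position" ([column, row] in pixels: a listed point, or the origin of a listed thing).
The state is a dict: "t": time; "joint_pos": joint angles; "joint_velocities": joint speeds; "effort": joint torques, N m; "ee_pos": TCP position; "eef_rot": TCP orientation; "contact_force": force on the tool from outside, world axes, zero at the start; "moment": the same for the moment, N m; "gripper_width": finger opening in m; "grasp_force": force on a finger pad.
Only numpy, scipy, OpenCV 4.12 (cv2) and the standard library are available. Lean on these libraries where they do the work, as an engineer would, in place of code of your own. Each camera call takes 0.05 s, during which the arm holds its last target. There are 200 camera calls.

## Working session

There is one attempt and no reset: what is moved stays moved. The work goes in short steps, Python scripts to look and compute and a tool call to move; the robot and the scene stay as the last step left them, time stands still between calls to the robot, and variables do not carry over. Pictures are saved under pics/ and viewed, at most 14 in all, crops included, and the job is handed in when it is done.

Besides the shell and the picture viewer there is one more tool, called after ">>>" by a JSON object that holds its "op" and its "data", one argument or row to a line. carry_out: Moves the arm, as the interface text tells. Its arguments: {"type":"object","properties":{"motion":{"type":"array"},"newtons":{"type":"number"}},"required":["motion"]}

```bash
ls; mkdir -p pics; cat > h.py <<'E'
import numpy as np, cv2
from station import bot
def snap(c,name=None):
    s=bot.read_state(); im,d=bot.capture(c)
    if name: cv2.imwrite('pics/'+name+'.png',im)
    return im,d,s
def cam(c,s):
    k=bot.calibration(c)
    K=np.array([[k['fx'],0,k['cx']],[0,k['fy'],k['cy']],[0,0,1]]);D=np.array(k['distortion'],float)
    if 'mount' in k:
        T=np.eye(4);T[:3,:3]=s['eef_rot'];T[:3,3]=s['ee_pos'];T=T@np.array(k['mount'])
        R,t=T[:3,:3],T[:3,3]
    else: R,t=np.array(k['attitude']),np.array(k['xyz'])
    return K,D,R,t
def rays(c,s,px):
    K,D,R,t=cam(c,s)
    u=cv2.undistortPoints(np.array(px,float).reshape(-1,1,2),K,D)[:,0]
    return np.c_[u[:,0],-u[:,1],-np.ones(len(u))]@R.T,t
def at_z(c,s,px,z):
    r,t=rays(c,s,px); return t+r*((z-t[2])/r[:,2])[:,None]
def at_d(c,s,px,d):
    r,t=rays(c,s,px); return t+r*np.array(d).reshape(-1,1)
def proj(c,s,P):
    K,D,R,t=cam(c,s); p=(np.array(P,float).reshape(-1,3)-t)@R
    return cv2.projectPoints(p*[1,-1,-1],np.zeros(3),np.zeros(3),K,D)[0][:,0]
E
python3 - <<'E'
from h import *
np.set_printoptions(precision=3,suppress=True)
for c in ['scene','top']:
    im,d,s=snap(c,c+'0'); k=bot.calibration(c); print(c,k)
print(bot.calibration('wrist')); print(s)
for c in ['top']:
  for n in ['module1','bar','rack','solder_reel','flux_jar','screwdriver','solder_pump']:
    for m in bot.masks_of(c,n):
        mk=m['mask']; v,u=np.nonzero(mk)
        sel=slice(None,None,max(1,len(u)//400))
        dd=d[v,u]; P=at_d(c,s,np.c_[u,v],dd)[dd>0]
        z=np.median(P[:,2]); r=cv2.minAreaRect(P[:,:2].astype(np.float32)*1000)
        print(n,round(m['p'],2),m['position'],len(u),'z',z,np.round(r[0]),np.round(r[1]),round(r[2],1),'bgr',np.median(im[v,u],0))
E
```

```text
pics
scene {'fx': 510.05039664562247, 'fy': 510.05039664562247, 'cx': 318.87125583335455, 'cy': 245.04689916961507, 'distortion': array([0.008, 0.   , 0.   , 0.   , 0.   ]), 'xyz': array([ 1.451, -0.546,  1.07 ]), 'attitude': array([[ 0.497, -0.59 ,  0.636],
       [ 0.867,  0.351, -0.352],
       [-0.016,  0.727,  0.686]])}
top {'fx': 602.1064402604322, 'fy': 602.1064402604322, 'cx': 323.540504326077, 'cy': 235.52876697891935, 'distortion': array([-0.159,  0.   ,  0.   ,  0.   ,  0.   ]), 'xyz': array([ 0.324, -0.04 ,  1.478]), 'attitude': array([[-0.021,  0.991, -0.13 ],
       [-1.   , -0.021,  0.005],
       [ 0.002,  0.13 ,  0.991]])}
{'fx': 342.09309686662505, 'fy': 342.09309686662505, 'cx': 321.0049736370758, 'cy': 243.56269165968797, 'distortion': array([-0.04,  0.  ,  0.  ,  0.  ,  0.  ]), 'mount': array([[ 0.   ,  0.956,  0.295,  0.075],
       [ 1.   , -0.001,  0.   , -0.   ],
       [ 0.   ,  0.295, -0.956, -0.118],
       [ 0.   ,  0.   ,  0.   ,  1.   ]])}
{'t': 0.05, 'joint_pos': array([60.486, 21.662,  4.564, 73.019,  0.   , 83.679]), 'joint_velocities': array([ 0.107
[... 1608 characters left out ...]
0.042359395131359 [446. 228.] [59. 61.] 65.5 bgr [95. 94. 93.]
flux_jar 0.92 [287.2, 142.4] 368 z 0.04220535351814436 [757.  38.] [46. 48.] 47.1 bgr [50. 51. 52.]
flux_jar 0.26 [210.3, 206.8] 1130 z 0.019191886412252 [601. 235.] [ 68. 117.] 86.0 bgr [114. 113. 112.]
screwdriver 0.72 [209.3, 264.9] 574 z 0.042288159972764916 [450. 229.] [69. 61.] 21.9 bgr [95. 94. 93.]
screwdriver 0.7 [141.2, 215.4] 418 z 0.02082341367710061 [600. 441.] [180.  29.] 49.5 bgr [ 38.  41. 124.]
screwdriver 0.17 [453.9, 269.1] 1118 z 0.018864516239265994 [ 427. -363.] [113.  63.] 19.3 bgr [116. 114. 112.]
solder_pump 0.86 [482.3, 192.2] 579 z 0.017417080945688612 [ 618. -447.] [ 25. 197.] 43.5 bgr [121. 124. 125.]
```

View pics/top0.png

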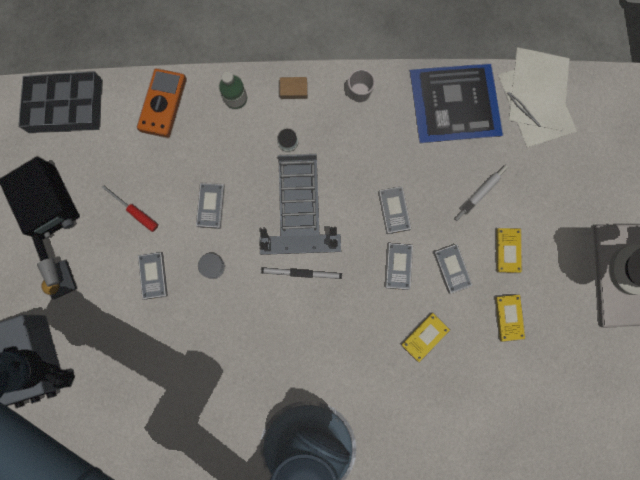

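View pics/scene0.png

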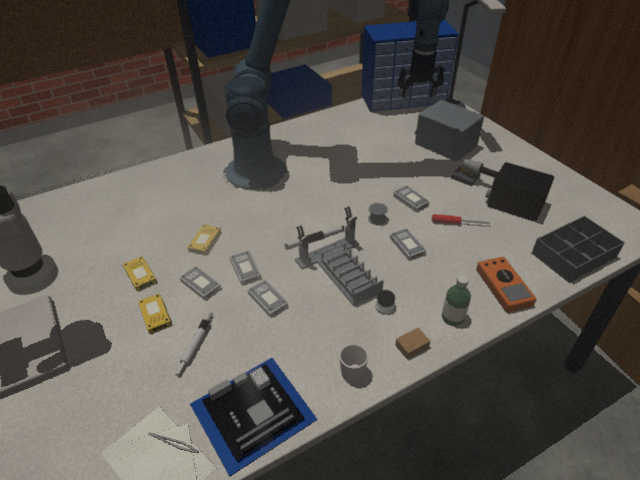

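Five grey modules lie at top-view pixels (209,205), (152,275), (394,209), (398,265) and (452,267). Three yellow look-alikes sit on the right. The rack is at (298,215) with its posts toward the robot, and the bar is at (300,273). Next I'll measure the modules and rack from the top depth.

```bash
cat >> h.py <<'E'
np.set_printoptions(precision=4,suppress=True)
def cloud(c,d,s):
    v,u=np.nonzero(d>0); return at_d(c,s,np.c_[u,v],d[v,u]),u,v
E
python3 - <<'E'
from h import *
im,d,s=snap('top')
P,u,v=cloud('top',d,s)
print('bench',np.median(P[(abs(P[:,0]-.4)<.3)&(abs(P[:,1]-.1)<.5)&(P[:,2]<.008)][:,2]))
m=np.zeros(d.shape,np.uint8); k=(P[:,2]>.011)&(P[:,2]<.026); m[v[k],u[k]]=1
Z=np.zeros(d.shape+(3,));Z[v,u]=P
n,l,st,ce=cv2.connectedComponentsWithStats(m,connectivity=4)
for i in range(1,n):
    if 600<st[i,4]<2500:
        q=Z[l==i]; r=cv2.minAreaRect((q[:,:2]*1000).astype(np.float32)); c=im[l==i].mean(0)
        b=cv2.boxPoints(r); e=max([b[1]-b[0],b[2]-b[1]],key=np.linalg.norm)
        print(ce[i].round(),st[i,4],np.round(r[0],1),np.round(r[1]),'az',np.degrees(np.arctan2(e[1],e[0])).round(1),c.round())
# rack
k=(abs(P[:,0]-.6)<.16)&(abs(P[:,1]-.013)<.13)
Q=P[k]
h=Q[(Q[:,2]>.044)&(Q[:,2]<.058)]
print(len(h)); print(np.histogram(h[:,0],bins=np.arange(.45,.75,.004)))
t=Q[Q[:,2]>.08]; print('posts',len(t)); 
for sg in (-1,1):
    w=t[(t[:,1]-.013)*sg>0]; print(w.mean(0),w.min(0),w.max(0))
E
```

```text
bench -0.0009968546348254614
[210. 205.] 1064 [598. 233.] [ 62. 112.] az -5.1 [118. 119. 118.]
[395. 209.] 1076 [ 576.7 -224.4] [111.  62.] az 8.9 [122. 123. 123.]
[615. 276.] 2483 [ 401.4 -793. ] [128. 262.] az -2.7 [ 99. 102. 106.]
[509. 249.] 1001 [ 471.4 -506.6] [ 60. 109.] az -2.5 [ 68. 140. 158.]
[399. 266.] 1099 [ 437.1 -230.2] [ 62. 111.] az -5.9 [125. 125. 124.]
[453. 268.] 1089 [ 427.8 -363.3] [111.  63.] az 18.5 [122. 123. 122.]
[152. 275.] 1060 [426.  377.2] [111.  63.] az 5.6 [118. 118. 117.]
[510. 317.] 1079 [ 303.  -501.5] [112.  63.] az 5.4 [ 69. 140. 158.]
[425. 337.] 1153 [ 262.6 -288.4] [ 63. 111.] az -45.4 [ 74. 145. 160.]
[302. 428.] 743 [48.1 14. ] [ 98. 200.] az -75.4 [55. 52. 47.]
637
(array([ 0,  0,  0,  0,  0,  0,  0,  2,  6,  1,  2,  0,  0,  1,  0,  1,  0,
        0,  0,  0, 47, 32,  0,  0,  0,  0,  0,  0, 49, 35,  0,  0,  0,  0,
        0,  2, 44, 37,  0,  0,  0,  0,  0,  0, 42, 35,  0,  0,  0,  0,  0,
        0, 49, 30,  0,  0,  0,  0,  0,  1, 47, 32,  0,  0, 17, 54,  6,  0,
        0,  0,  0,  1,  5, 12]), array([0.45 , 0.454, 0.458, 0.462, 0.466, 0.47 , 0.474, 0.478, 0.482,
       0.486, 0.49 , 0.494, 0.498, 0.502, 0.506, 0.51 , 0.514, 0.518,
       0.522, 0.526, 0.53 , 0.534, 0.538, 0.542, 0.546, 0.55 , 0.554,
       0.558, 0.562, 0.566, 0.57 , 0.574, 0.578, 0.582, 0.586, 0.59 ,
       0.594, 0.598, 0.602, 0.606, 0.61 , 0.614, 0.618, 0.622, 0.626,
       0.63 , 0.634, 0.638, 0.642, 0.646, 0.65 , 0.654, 0.658, 0.662,
       0.666, 0.67 , 0.674, 0.678, 0.682, 0.686, 0.69 , 0.694, 0.698,
       0.702, 0.706, 0.71 , 0.714, 0.718, 0.722, 0.726, 0.73 , 0.734,
       0.738, 0.742, 0.746]))
posts 280
[ 0.501  -0.0687  0.1055] [ 0.4765 -0.077   0.0803] [ 0.5222 -0.0609  0.1331]
[0.4981 0.0912 0.1062] [0.4733 0.0831 0.0808] [0.5213 0.0996 0.1328]
```

```bash
cat >> h.py <<'E'
from scipy.spatial.transform import Rotation as Ro
def tool(az,pitch=90,roll=0):
    """camera-up tool: az = heading of tool x when pointing down; pitch 0 = horizontal pointing along az, camera on top"""
    a,p=np.radians(az),np.radians(pitch)
    z=np.array([np.cos(a)*np.cos(p),np.sin(a)*np.cos(p),-np.sin(p)])
    x=np.array([np.cos(a)*np.sin(p),np.sin(a)*np.sin(p),np.cos(p)])
    R=np.c_[x,np.cross(z,x),z]
    return R@Ro.from_euler('z',roll,degrees=True).as_matrix()
def plan(targets,p0=None,R0=None):
    """targets: list of (pos_m, R). prints [tx ty tz ax ay az] from p0,R0 (default measured)"""
    s=bot.read_state()
    if p0 is None: p0,R0=s['ee_pos'],s['eef_rot']
    for p,R in targets:
        t=R0.T@(np.array(p)-p0)*1000; w=Ro.from_matrix(R0.T@R).as_rotvec()
        print(np.round(t,1).tolist(),np.round(w,3).tolist())
E
python3 - <<'E'
from h import *
im,d,s=snap('top')
P,u,v=cloud('top',d,s)
k=(abs(P[:,0]-.613)<.1)&(abs(P[:,1]-.011)<.05)&(P[:,2]>.044)&(P[:,2]<.058)
h=P[k]; i=np.round((h[:,0]-.5335)/.032); ok=(i>=0)&(i<6)
h,i=h[ok],i[ok]
A=np.c_[np.ones(len(h)),h[:,1]-.011]; b=h[:,0]-(.032*i-.08)
c=np.linalg.lstsq(A,b,rcond=None)[0]; print('x0',c[0],'az',np.degrees(-c[1]),(b-A@c).std())
print([ (h[i==j,1].min(),h[i==j,1].max(),h[i==j,2].max()) for j in range(6)], bot.finger_overhang)
plan([([.54,.02,.28],tool(20))])
E
```

```text
x0 0.6137609416365879 az 0.7306377415826274 0.0021951177171109153
[(np.float64(-0.027173384960081128), np.float64(0.05199767774583665), np.float64(0.05783692949478003)), (np.float64(-0.025370846666678007), np.float64(0.05184729092922116), np.float64(0.05790666558961166)), (np.float64(-0.026000843230167096), np.float64(0.053719528138845965), np.float64(0.05585292909788642)), (np.float64(-0.026511979338052542), np.float64(0.05345907652598429), np.float64(0.057035616734486316)), (np.float64(-0.024776240585320485), np.float64(0.052852768698742864), np.float64(0.05776321731242895)), (np.float64(-0.02803913820166959), np.float64(0.055323689283111904), np.float64(0.05674406283159894))] 0.025
[-488.5, -344.0, -23.7] [0.0, -0.0, 2.388]
```

>>> {"op": "carry_out", "data": {
  "motion": [
    [-488,-344,-24,0,0,2.388,1],
    [-488,-344,-24,0,0,2.388,1],
    [-488,-344,-24,0,0,2.388,1],
    [-488,-344,-24,0,0,2.388,1],
    [-488,-344,-24,0,0,2.388,1],
    [-488,-344,-24,0,0,2.388,1],
    [-488,-344,-24,0,0,2.388,1],
    [-488,-344,-24,0,0,2.388,1]
  ],
  "newtons": 100
}}

```text
t: 1.55
ee_pos: [0.4893, 0.1013, 0.2768]
eef_rot: [[0.334, 0.943, 0.001], [0.943, -0.334, 0.0], [0.001, 0.001, -1.0]]
contact_force: [0.4, 0.5, 0.6]
gripper_width: 0.0856
grasp_force: 0.0
```

```bash
python3 -c "
from h import *
plan([([.54,.02,.28],tool(20))]);print(bot.read_state()['joint_pos'])"
```

```text
[-59.7, 74.9, -3.2] [0.0, -0.001, 0.881]
[  4.4043  12.4651  -4.9278  72.5466   0.0221 113.906 ]
```

>>> {"op": "carry_out", "data": {
  "motion": [
    [-60,75,-3,0,0,0.881,1],
    [-60,75,-3,0,0,0.881,1],
    [-60,75,-3,0,0,0.881,1],
    [-60,75,-3,0,0,0.881,1],
    [-60,75,-3,0,0,0.881,1],
    [-60,75,-3,0,0,0.881,1],
    [-60,75,-3,0,0,0.881,1],
    [-60,75,-3,0,0,0.881,1]
  ]
}}

```text
t: 2.55
ee_pos: [0.5396, 0.0219, 0.2794]
eef_rot: [[0.937, 0.349, 0.0], [0.349, -0.937, 0.0], [0.0, -0.0, -1.0]]
contact_force: [-0.4, -0.3, 0.4]
gripper_width: 0.0854
grasp_force: 0.0
```

```bash
cat > rackfit.py <<'E'
from h import *
im,d,s=snap('wrist','w1'); print(s['ee_pos'],s['joint_pos'])
P,u,v=cloud('wrist',d,s)
b=P[(abs(P[:,0]-.52)<.2)&(abs(P[:,1])<.2)&(P[:,2]<.005)]; print('bench',np.median(b[:,2]))
k=(abs(P[:,0]-.613)<.1)&(abs(P[:,1]-.0133)<.03)&(P[:,2]>.046)&(P[:,2]<.058)
h=P[k]; print(len(h),np.histogram(h[:,0],bins=np.arange(.52,.71,.004))[0])
x0=.6137
for _ in range(3):
    i=np.round((h[:,0]-x0+.08)/.032); ok=(i>=0)&(i<6); g,j=h[ok],i[ok]
    A=np.c_[np.ones(len(g)),g[:,1]-.0133]; bb=g[:,0]-(.032*j-.08)
    c=np.linalg.lstsq(A,bb,rcond=None)[0]; x0=c[0]
print('x0',c[0],'az',np.degrees(-c[1]),(bb-A@c).std(),np.bincount(j.astype(int)))
k=(abs(P[:,0]-.613)<.07)&(abs(P[:,1]-.0133)<.06)&(P[:,2]>.04)&(P[:,2]<.056)
print('y range',np.percentile(P[k][:,1],[0.5,99.5]))
t=P[(P[:,2]>.1)&(P[:,0]<.56)&(P[:,0]>.44)&(abs(P[:,1])<.15)]
for sg in (-1,1):
    w=t[(t[:,1]-.013)*sg>0]; print(len(w),w.mean(0) if len(w) else '',w.min(0),w.max(0))
E
python3 rackfit.py
```

```text
[0.5396 0.0219 0.2794] [ -4.4057  17.2011   1.7462  74.5411   0.0029 155.1474]
bench 1.2990248514033187e-05
2607 [  0   0   6 188 135   0   0   0   0   0  10 223 119   0   0   0   0   0
  16 244 117   0   0   0   0   0  60 268  76   0   0   0   0   0  28 304
 104   0   0   0   0   0  27 342  80   0   0]
x0 0.6149332566186847 az 0.2848819702678038 0.002806647936230818 [329 352 377 404 436 495]
y range [-0.0289  0.0512]
6005 [ 0.548  -0.0292  0.2942] [ 0.4768 -0.0788  0.1   ] [0.56   0.013  0.3474]
34674 [0.5359 0.0591 0.3257] [0.4748 0.013  0.1001] [0.5569 0.0972 0.3552]
```

View pics/w1.png

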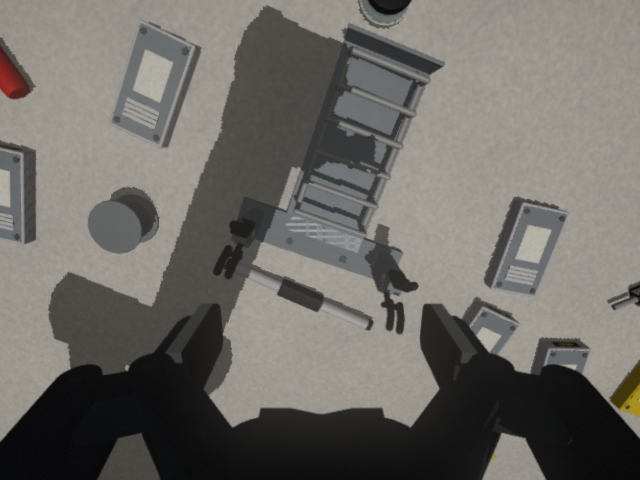

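The rack comes out at about (0.614, 0.012), heading 0.5°. The wrist view shows the bays clear and the bar at (300,292). Now I'll fetch the first module, at (0.577, -0.224), for bay 5.

```bash
cat >> h.py <<'E'
RX,RY,RA=.6143,.0122,.5
def rack(x,y,z):
    c,s=np.cos(np.radians(RA)),np.sin(np.radians(RA)); return np.array([RX+c*x-s*y,RY+s*x+c*y,z])
E
python3 - <<'E'
from h import *
print(proj('wrist',bot.read_state(),[[.577,-.224,.02],[.618,-.218,.02]]))
plan([([.618,-.218,.11],tool(8.9)),([.618,-.218,.029],tool(8.9))])
# tip-up chain from pick pose
p0,R0=np.array([.618,-.218,.029]),tool(8.9)
print('tip');plan([([.60,-.21,.16],tool(8.9,45)),([.58,-.20,.2],tool(8,1))],p0,R0)
E
```

```text
[[527.0003 251.8642]
 [540.4605 218.3459]]
[-10.3, 252.2, 169.4] [-0.0, -0.0, 0.201]
[-10.3, 252.2, 250.4] [-0.0, -0.0, 0.201]
tip
[-16.5, -10.7, -131.0] [0.0, 0.785, 0.0]
[-34.8, -23.7, -171.0] [-0.012, 1.553, 0.012]
```

>>> {"op": "carry_out", "data": {
  "motion": [
    [-10,252,169,0,0,0.201,1],
    [-10,252,169,0,0,0.201,1],
    [-10,252,169,0,0,0.201,1],
    [-10,252,169,0,0,0.201,1],
    [-10,252,169,0,0,0.201,1],
    [-10,252,210,0,0,0.201,1],
    [-10,252,250,0,0,0.201,1],
    [-10,252,250,0,0,0.201,1]
  ]
}}

```text
t: 3.6
ee_pos: [0.6147, -0.2164, 0.0256]
eef_rot: [[0.988, 0.154, -0.008], [0.154, -0.988, 0.004], [-0.007, -0.005, -1.0]]
contact_force: [-0.8, 0.5, 0.1]
gripper_width: 0.0855
grasp_force: 0.0
```

>>> {"op": "carry_out", "data": {
  "motion": [
    [0,0,0,0,0,0,-0.5],
    [0,0,0,0,0,0,-0.5],
    [0,0,0,0,0,0,-0.5],
    [0,0,0,0,0,0,-0.5],
    [0,0,0,0,0,0,-0.5],
    [0,0,0,0,0,0,-0.5],
    [0,0,-30,0,0,0,-0.5],
    [0,0,-60,0,0,0,-0.5]
  ]
}}

```text
t: 4.6
ee_pos: [0.6183, -0.2177, 0.091]
eef_rot: [[0.988, 0.155, 0.001], [0.155, -0.988, -0.0], [0.001, 0.0, -1.0]]
contact_force: [1.0, 0.0, -1.0]
gripper_width: 0.0569
grasp_force: 106.9
```

```bash
python3 - <<'E'
from h import *
R=tool(.5,0,-1)
a=rack(.045,0,.175);b=rack(.045,0,.115)
print(a)
plan([([.63,-.2,.19],R),(a,R)])
plan([(b,R)],a,R)
print(bot.read_state()['joint_pos'],bot.read_state()['contact_force'])
E
```

```text
[0.6593 0.0126 0.175 ]
[14.4, -15.6, -99.0] [-0.128, 1.566, 0.101]
[76.2, -221.1, -84.0] [-0.128, 1.566, 0.101]
[-60.0, -1.0, 0.0] [0.0, 0.0, 0.0]
[-24.9442  35.7737   2.6298  56.8082   0.0159 146.1674] [ 1.0076  0.0006 -0.9924]
```

>>> {"op": "carry_out", "data": {
  "motion": [
    [14,-15,-99,-0.128,1.566,0.101,-0.5],
    [14,-15,-99,-0.128,1.566,0.101,-0.5],
    [14,-15,-99,-0.128,1.566,0.101,-0.5],
    [14,-15,-99,-0.128,1.566,0.101,-0.5],
    [76,-221,-84,-0.128,1.566,0.101,-0.5],
    [76,-221,-84,-0.128,1.566,0.101,-0.5],
    [76,-221,-84,-0.128,1.566,0.101,-0.5],
    [76,-221,-84,-0.128,1.566,0.101,-0.5]
  ]
}}

```text
t: 5.6
ee_pos: [0.7139, -0.048, 0.192]
eef_rot: [[0.384, 0.045, 0.922], [0.053, -0.998, 0.027], [0.922, 0.038, -0.386]]
contact_force: [1.1, -1.0, -2.8]
gripper_width: 0.0566
grasp_force: 107.3
```

>>> {"op": "carry_out", "data": {
  "motion": [
    [0,0,0,0,0.0,0,-0.5],
    [0,0,0,0,0,0,-0.5],
    [0,0,0,0,0,0,-0.5],
    [0,0,0,0,0,0,-0.5],
    [0,0,0,0,0,0,-0.5],
    [0,0,0,0,0,0,-0.5],
    [0,0,0,0,0,0,-0.5],
    [0,0,0,0,0,0,-0.5]
  ]
}}

```text
t: 6.6
ee_pos: [0.7139, -0.0485, 0.1901]
eef_rot: [[0.388, 0.047, 0.92], [0.054, -0.998, 0.029], [0.92, 0.038, -0.39]]
contact_force: [1.0, -1.0, -1.4]
gripper_width: 0.0567
grasp_force: 107.6
```

```bash
python3 - <<'E'
from h import *
R=tool(.5,0,-1)
im,d,s=snap('top','t2'); snap('scene','s2')
c=im[100:300,220:420]; e=cv2.imread('pics/s2.png')[150:400,200:450]
cv2.imwrite('pics/c2.png',np.hstack([cv2.resize(c,(400,400)),cv2.resize(e,(400,400))]))
print(s['ee_pos'],s['joint_pos'],s['eef_rot'],s['gripper_width'],s['contact_force'])
plan([(rack(.045,0,.175),R)])
P,u,v=cloud('top',d,s)
k=(abs(P[:,0]-.678)<.03)&(abs(P[:,1]-.0128)<.045)&(P[:,2]>.15)
q=P[k]; print(len(q),np.percentile(q[:,2],[5,50,95]))
k=(abs(P[:,0]-.678)<.05)&(abs(P[:,1]-.0128)<.02)&(P[:,2]>.17)&(P[:,2]<.2)
print(np.percentile(P[k][:,0],[2,98]),np.percentile(P[k][:,1],[2,98]))
E
```

```text
[ 0.7139 -0.0485  0.1901] [-15.166   21.704  -58.1206 -55.9323  15.568  170.8323] [[ 0.3883  0.0473  0.9203]
 [ 0.0538 -0.9981  0.0286]
 [ 0.9199  0.0384 -0.3902]] 0.05665574576195917 [ 1.0413 -1.0167 -1.4263]
[-31.7, -64.1, -42.6] [-0.034, 0.4, 0.028]
353 [0.1953 0.2148 0.2302]
[0.6677 0.7238] [-0.0064  0.0037]
```

View pics/c2.png

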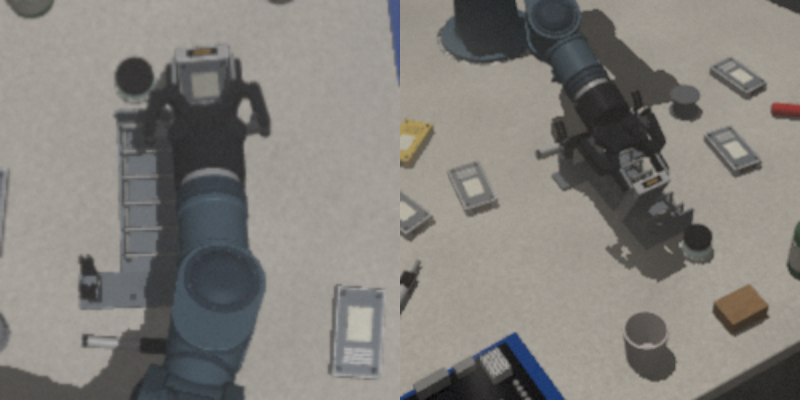

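```bash
cat > kin.py <<'E'
from h import *
from scipy.optimize import least_squares
J=np.array([[60.486,21.662,4.564,73.019,0,83.679],[4.4043,12.4651,-4.9278,72.5466,.0221,113.906],[-4.4057,17.2011,1.7462,74.5411,.0029,155.1474],[-24.9442,35.7737,2.6298,56.8082,.0159,146.1674],[-15.166,21.704,-58.1206,-55.9323,15.568,170.8323]])
X=np.array([[.226,.528,.255],[.4893,.1013,.2768],[.5396,.0219,.2794],[.6183,-.2177,.091],[.7139,-.0485,.1901]])
lo=[-156.06,-48.1,-58.44,-101.28,-78.64,-180];hi=[156.06,94.91,69.94,121.22,73.56,180]
def fk(j,k):
    h,a,A,B,C,L4,L5,lat=k; j=np.radians(j); q=j[1]-j[2]; p=q+j[3]
    r=a+A*np.sin(j[1])+B*np.cos(j[1])+C*np.cos(q); z=h+A*np.cos(j[1])-B*np.sin(j[1])-C*np.sin(q)
    R=Ro.from_euler('ZY',[j[0],p]).as_matrix()
    R5=Ro.from_euler('Z',j[4]).as_matrix()
    pos=Ro.from_euler('Z',j[0]).as_matrix()@[r,lat,z]+R@([L4,0,0]+R5@[L5,0,0])
    return pos,(R@R5)  # col0 = tool z
if __name__=='__main__':
    pr=np.array([.3,0,.4,0.,.4,.1,.1,.064])
    f=lambda k:np.r_[np.concatenate([fk(j,k)[0]-x for j,x in zip(J,X)])/.001,(k-pr)/.3]
    for b in (0,.05,-.05,.1):
        pr[3]=b; o=least_squares(f,pr); print(o.x,o.cost,f(o.x)[:15].round(1))
    print(fk(J[4],o.x)[1][:,0])
E
python3 kin.py
```

```text
[ 0.5947 -0.0639  0.5457 -0.2385  0.7012  0.4462  0.2707  0.0641] 1023.2739613138698 [  6.2  12.3  11.9  -4.8   0.4 -24.3   9.3   0.1   3.4  -2.5   2.1 -14.4
 -15.5   0.9  23.3]
[ 0.5947 -0.0639  0.5457 -0.2385  0.7012  0.4462  0.2707  0.0641] 1023.4203402396131 [  6.2  12.3  11.9  -4.8   0.4 -24.3   9.3   0.1   3.4  -2.5   2.1 -14.4
 -15.5   0.9  23.3]
[ 0.5948 -0.0639  0.5457 -0.2385  0.7012  0.4462  0.2707  0.0641] 1023.1553478828523 [  6.2  12.3  11.9  -4.8   0.4 -24.3   9.3   0.1   3.4  -2.5   2.1 -14.4
 -15.5   0.9  23.3]
[ 0.5947 -0.0639  0.5457 -0.2384  0.7011  0.4461  0.2707  0.0641] 1023.594484660062 [  6.2  12.3  11.9  -4.8   0.4 -24.3   9.3   0.1   3.4  -2.5   2.1 -14.4
 -15.5   0.9  23.3]
[ 0.9203  0.0286 -0.3902]
```

```bash
sed -i 's/h,a,A,B,C,L4,L5,lat=k/h,a,A,B,C,L4,L5,lat,D=k/; s/+C\*np.cos(q); z/+C*np.cos(q)+D*np.sin(q); z/; s/-C\*np.sin(q)$/-C*np.sin(q)+D*np.cos(q)/; s/.1,.1,.064\]/.1,.1,.064,0]/' kin.py; python3 kin.py
```

```text
[0.2571 0.0004 0.4979 0.0017 0.3813 0.1365 0.2855 0.0633 0.0732] 0.32871879278807026 [ 0.1 -0.   0.1  0.   0.   0.  -0.   0.1 -0.2  0.   0.  -0.  -0.  -0.
  0. ]
[0.2571 0.0004 0.4979 0.0017 0.3812 0.1364 0.2855 0.0633 0.0732] 0.3416647817596687 [ 0.1 -0.   0.1  0.   0.   0.  -0.   0.1 -0.2  0.   0.  -0.  -0.  -0.
  0. ]
[0.2572 0.0004 0.4979 0.0016 0.3813 0.1365 0.2855 0.0633 0.0732] 0.3435295966015074 [ 0.1 -0.   0.1  0.   0.   0.  -0.   0.1 -0.2  0.   0.  -0.  -0.  -0.
  0. ]
[0.257  0.0004 0.4979 0.0018 0.3812 0.1364 0.2855 0.0633 0.0732] 0.38236756351631 [ 0.1 -0.   0.1  0.   0.   0.  -0.1  0.1 -0.2  0.   0.  -0.  -0.  -0.
  0. ]
[ 0.9203  0.0286 -0.3902]
```

```bash
cat >> kin.py <<'E'
K=[0.2571,0.0004,0.4979,0.0017,0.3813,0.1365,0.2855,0.0633,0.0732]
def rot(j):
    M=fk(j,K)[1]; M=M@Ro.from_euler('x',j[5],degrees=True).as_matrix() # col0=z tool
    return np.c_[-M[:,2],-M[:,1]*1,M[:,0]]
def ik(p,R,seeds=None):
    best=None
    for s in (seeds or ([np.degrees(np.arctan2(p[1],p[0]))-6,20,-20,40,0,g] for g in (150,0,-150))):
        f=lambda j:np.r_[(fk(j,K)[0]-p)/.001,(rot(j)-R).ravel()/.003]
        o=least_squares(f,np.clip(s,np.array(lo)+.01,np.array(hi)-.01),bounds=(lo,hi))
        if best is None or o.cost<best.cost: best=o
    return best.x,np.sqrt(2*best.cost)
E
python3 - <<'E'
from kin import *
for j in J[[2,4]]:print(rot(j))
print(bot.read_state()['eef_rot'])
mods={'A':(.5767,-.2244,8.9),'B':(.4371,-.2302,-5.9),'C':(.4278,-.3633,18.5),'D':(.426,.3772,5.6),'E':(.598,.233,-5.1)}
def geo(th,e=42):
    t=np.radians(th); z=.0285+.002; s=(z-.01)/np.cos(t)
    return .001*e+s*np.sin(t),z-.01,z
for th in (15,25,35,45,55):
    dx,dz,z=geo(th); print(th)
    for b in range(5):
        x=-.064+.032*b; 
        r=[ik(rack(x-dz,0,.063+dx+up),tool(.5,th))[1] for up in (0,.06)]
        # back-pointing: tool z -x at pitch 180-th
        r2=[ik(rack(x+dz,0,.063+dx+up),tool(.5,180-th))[1] for up in (0,.06)]
        print('  bay',b+1,np.round(r,1),'back',np.round(r2,1))
    for n,(mx,my,az) in mods.items():
        a=np.radians(az);u=np.array([np.cos(a),np.sin(a),0])
        c=np.array([mx,my,0])
        print('  ',n,round(ik(c+u*dx+[0,0,z],tool(az,90+th))[1],1),'back',round(ik(c-u*dx+[0,0,z],tool(az,90-th))[1],1))
E
```

```text
[[ 0.937  -0.3493  0.0001]
 [ 0.3493  0.937   0.    ]
 [ 0.0001  0.     -1.    ]]
[[ 0.3883 -0.0473  0.9203]
 [ 0.0538  0.9981  0.0286]
 [ 0.9199 -0.0384 -0.3902]]
[[ 0.3884  0.0473  0.9203]
 [ 0.0537 -0.9981  0.0287]
 [ 0.9199  0.0383 -0.3902]]
15
  bay 1 [666.7 666.7] back [666.7 666.7]
  bay 2 [666.7 666.7] back [666.7 666.7]
  bay 3 [666.7 666.7] back [666.7 666.7]
  bay 4 [666.7 666.7] back [666.7 666.7]
  bay 5 [666.7 666.7] back [666.7 666.7]
   A 666.7 back 666.7
   B 666.7 back 666.7
   C 666.7 back 666.7
   D 666.7 back 666.7
   E 666.7 back 666.7
25
  bay 1 [666.7 666.7] back [666.7 666.7]
  bay 2 [666.7 666.7] back [666.7 666.7]
  bay 3 [666.7 666.7] back [666.7 666.7]
  bay 4 [666.7 666.7] back [666.7 666.7]
  bay 5 [666.7 666.7] back [666.7 666.7]
   A 666.7 back 666.7
   B 666.7 back 666.7
   C 666.7 back 666.7
   D 666.7 back 666.7
   E 666.7 back 666.7
35
  bay 1 [666.7 666.7] back [666.7 666.7]
  bay 2 [666.7 666.7] back [666.7 666.7]
  bay 3 [666.7 666.7] back [666.7 666.7]
  bay 4 [666.7 666.7] back [666.7 666.7]
  bay 5 [666.7 666.7] back [666.7 666.7]
   A 666.7 back 666.7
   B 666.7 back 666.7
   C 666.7 back 666.7
   D 666.7 back 666.7
   E 666.7 back 666.7
45
  bay 1 [666.7 666.7] back [666.7 666.7]
  bay 2 [666.7 666.7] back [666.7 666.7]
  bay 3 [666.7 666.7] back [666.7 666.7]
  bay 4 [666.7 666.7] back [666.7 666.7]
  bay 5 [666.7 666.7] back [666.7 666.7]
   A 666.7 back 666.7
   B 666.7 back 666.7
   C 666.7 back 666.7
   D 666.7 back 666.7
   E 666.7 back 666.7
55
  bay 1 [666.7 666.7] back [666.7 666.7]
  bay 2 [666.7 666.7] back [666.7 666.7]
  bay 3 [666.7 666.7] back [666.7 666.7]
  bay 4 [666.7 666.7] back [666.7 666.7]
  bay 5 [666.7 666.7] back [666.7 666.7]
   A 666.7 back 666.7
   B 666.7 back 666.7
   C 666.7 back 666.7
   D 666.7 back 666.7
   E 666.7 back 666.7
```

```bash
sed -i 's/-M\[:,1\]\*1/M[:,1]/' kin.py
cat > feas.py <<'E'
from kin import *
mods={'A':(.5767,-.2244,8.9),'B':(.4371,-.2302,-5.9),'C':(.4278,-.3633,18.5),'D':(.426,.3772,5.6),'E':(.598,.233,-5.1)}
def geo(th,e=42):
    t=np.radians(th); z=.0305; s=(z-.01)/np.cos(t)
    return .001*e+s*np.sin(t),z-.01,z
def both(p,az,pitch):
    return min(ik(p,tool(az,pitch,r))[1] for r in (0,180))
if __name__=='__main__':
  for th in (0,15,30,45,60):
    dx,dz,z=geo(th)
    F=[];B=[]
    for b in range(5):
        x=-.064+.032*b
        F.append([both(rack(x-dz,0,.063+dx+up),.5,th) for up in (0,.06)])
        B.append([both(rack(x+dz,0,.063+dx+up),.5,180-th) for up in (0,.06)])
    print(th,'bays fwd',np.round(F,0).ravel().tolist(),'back',np.round(B,0).ravel().tolist())
    o=[]
    for n,(mx,my,az) in mods.items():
        a=np.radians(az);u=np.array([np.cos(a),np.sin(a),0]);c=np.array([mx,my,0])
        o.append((n,round(both(c+u*dx+[0,0,z],az,90+th)),round(both(c-u*dx+[0,0,z],az,90-th))))
    print('   picks (fwd,back)',o)
E
time python3 feas.py
```

```text
0 bays fwd [233.0, 232.0, 203.0, 201.0, 173.0, 170.0, 145.0, 139.0, 117.0, 108.0] back [211.0, 226.0, 238.0, 252.0, 264.0, 278.0, 290.0, 304.0, 316.0, 330.0]
   picks (fwd,back) [('A', 0, 0), ('B', 0, 0), ('C', 0, 0), ('D', 0, 0), ('E', 0, 0)]
15 bays fwd [206.0, 183.0, 180.0, 162.0, 151.0, 138.0, 120.0, 113.0, 89.0, 85.0] back [147.0, 164.0, 173.0, 189.0, 198.0, 214.0, 224.0, 239.0, 249.0, 264.0]
   picks (fwd,back) [('A', 0, 0), ('B', 0, 0), ('C', 0, 0), ('D', 0, 0), ('E', 0, 0)]
30 bays fwd [127.0, 99.0, 106.0, 81.0, 84.0, 61.0, 60.0, 40.0, 35.0, 17.0] back [80.0, 99.0, 105.0, 123.0, 130.0, 147.0, 155.0, 172.0, 180.0, 196.0]
   picks (fwd,back) [('A', 0, 0), ('B', 0, 27), ('C', 0, 0), ('D', 0, 0), ('E', 11, 0)]
45 bays fwd [42.0, 13.0, 23.0, 0.0, 2.0, 0.0, 0.0, 0.0, 0.0, 0.0] back [13.0, 33.0, 37.0, 56.0, 62.0, 80.0, 87.0, 104.0, 112.0, 128.0]
   picks (fwd,back) [('A', 55, 0), ('B', 0, 87), ('C', 0, 0), ('D', 8, 12), ('E', 83, 0)]
60 bays fwd [0.0, 0.0, 0.0, 0.0, 0.0, 0.0, 0.0, 0.0, 0.0, 0.0] back [0.0, 0.0, 0.0, 0.0, 0.0, 15.0, 22.0, 39.0, 48.0, 64.0]
   picks (fwd,back) [('A', 130, 32), ('B', 46, 114), ('C', 7, 0), ('D', 85, 52), ('E', 159, 58)]
real	0m54.039s
user	0m52.018s
sys	0m0.233s
```

```bash
cat > feas2.py <<'E'
from feas import *
def one(p,az,pitch,roll=180):
    b=np.degrees(np.arctan2(p[1],p[0]))-6
    j,c=ik(p,tool(az,pitch,roll),[[b,20,-20,40,0,np.clip(b-az,-170,170)]])
    return j,c
def bay(b,th,up=0):
    dx,dz,z=geo(th); return one(rack(-.096+.032*b-dz,0,.063+dx+up),.5,th)
def pick(m,th):
    dx,dz,z=geo(th);a=np.radians(m[2]);u=np.array([np.cos(a),np.sin(a),0])
    return one(np.array([m[0],m[1],z])+u*dx,m[2],90+th)
E
python3 - <<'E'
from feas2 import *
for b in range(1,6):
    print('bay',b,[(th,round(bay(b,th)[1]),round(bay(b,th,.06)[1])) for th in (36,40,44,48,52,56)])
for n,m in mods.items(): print(n,[(th,round(pick(m,th)[1],1)) for th in (36,40,44,48,52,56)])
for r in (.4,.45,.5,.55):
    for al in (30,60,90,-60,-90):
        print(r,al,[(th,round(pick((r*np.cos(.7),-r*np.sin(.7),al-40),th)[1])) for th in (48,52,56)])
E
```

```text
bay 1 [(36, 94, 65), (40, 71, 42), (44, 48, 19), (48, 25, 0), (52, 1, 0), (56, 0, 0)]
bay 2 [(36, 73, 47), (40, 51, 24), (44, 28, 1), (48, 5, 0), (52, 0, 0), (56, 0, 0)]
bay 3 [(36, 52, 28), (40, 30, 6), (44, 8, 0), (48, 0, 0), (52, 0, 0), (56, 0, 0)]
bay 4 [(36, 29, 8), (40, 8, 0), (44, 0, 0), (48, 0, 0), (52, 0, 0), (56, 0, 0)]
bay 5 [(36, 5, 0), (40, 0, 0), (44, 0, 0), (48, 0, 0), (52, 0, 0), (56, 0, 0)]
A [(36, np.float64(13.7)), (40, np.float64(32.3)), (44, np.float64(50.7)), (48, np.float64(69.2)), (52, np.float64(87.8)), (56, np.float64(108.1))]
B [(36, np.float64(0.0)), (40, np.float64(0.0)), (44, np.float64(0.0)), (48, np.float64(0.0)), (52, np.float64(2.4)), (56, np.float64(24.0))]
C [(36, np.float64(0.0)), (40, np.float64(0.0)), (44, np.float64(0.0)), (48, np.float64(0.0)), (52, np.float64(0.0)), (56, np.float64(0.0))]
D [(36, np.float64(0.0)), (40, np.float64(0.0)), (44, np.float64(2.8)), (48, np.float64(22.3)), (52, np.float64(42.3)), (56, np.float64(63.0))]
E [(36, np.float64(39.9)), (40, np.float64(59.0)), (44, np.float64(78.0)), (48, np.float64(97.0)), (52, np.float64(116.4)), (56, np.float64(137.5))]
0.4 30 [(48, 0), (52, 0), (56, 0)]
0.4 60 [(48, 0), (52, 0), (56, 0)]
0.4 90 [(48, 0), (52, 0), (56, 0)]
0.4 -60 [(48, 0), (52, 0), (56, 0)]
0.4 -90 [(48, 0), (52, 0), (56, 0)]
0.45 30 [(48, 0), (52, 0), (56, 0)]
0.45 60 [(48, 0), (52, 0), (56, 0)]
0.45 90 [(48, 0), (52, 0), (56, 0)]
0.45 -60 [(48, 0), (52, 0), (56, 0)]
0.45 -90 [(48, 0), (52, 0), (56, 0)]
0.5 30 [(48, 0), (52, 0), (56, 16)]
0.5 60 [(48, 0), (52, 0), (56, 0)]
0.5 90 [(48, 0), (52, 0), (56, 0)]
0.5 -60 [(48, 0), (52, 0), (56, 0)]
0.5 -90 [(48, 0), (52, 0), (56, 0)]
0.55 30 [(48, 14), (52, 34), (56, 55)]
0.55 60 [(48, 0), (52, 0), (56, 0)]
0.55 90 [(48, 0), (52, 0), (56, 0)]
0.55 -60 [(48, 0), (52, 0), (56, 0)]
0.55 -90 [(48, 0), (52, 0), (56, 0)]
```

```bash
python3 - <<'E'
from feas2 import *
s=bot.read_state();p0,R0=s['ee_pos'],s['eef_rot']
m=(.56,-.20,-80)
for th in (46,50,54): j,c=pick(m,th); print(th,c,j.round(1))
R=tool(100); tc=np.array([.5527,-.1586,.15])
print(one(tc,100,90,0))
Rm=Ro.from_matrix([R0,R]); 
from scipy.spatial.transform import Slerp
for f in (0,.25,.5,.75): 
    Rf=Slerp([0,1],Rm)(f).as_matrix(); pf=p0+(np.array([.59,-.16,.2])-p0)*min(1,f*2)
    print(f,ik(pf,Rf,[s['joint_pos']])[1], 'foot',pf-Rf[:,0]*.097, Ro.from_matrix(R0.T@R).magnitude())
plan([([.59,-.16,.2],R),(tc,R)])
E
```

```text
46 2.6022790458498084e-13 [-42.2  70.3  46.3 105.2  26.2  28.3]
50 2.409278089915135e-13 [-42.9  76.2  56.3 113.6  27.5  25.9]
54 6.1633099001322655 [-43.7  81.7  65.4 121.2  28.8  23.6]
(array([ -22.3568,   17.0526,  -19.2831,   43.7143,    0.0508, -122.3491]), np.float64(942.8090412131216))
0 6.078181052201651e-13 foot [ 0.6762 -0.0536  0.1008] 1.955744127486602
0.25 3.812394433114488e-13 foot [ 0.6054 -0.1458  0.1208] 1.955744127486602
0.5 1.8317745351310707e-13 foot [ 0.5514 -0.2332  0.1494] 1.955744127486602
0.75 2.986502229142535e-13 foot [ 0.5744 -0.2527  0.1763] 1.955744127486602
[-44.9, 105.9, -121.1] [1.002, -0.832, -1.459]
[-105.3, 100.8, -135.9] [1.002, -0.832, -1.459]
```

>>> {"op": "carry_out", "data": {
  "motion": [
    [-45,106,-121,1.002,-0.832,-1.459,-0.5],
    [-45,106,-121,1.002,-0.832,-1.459,-0.5],
    [-45,106,-121,1.002,-0.832,-1.459,-0.5],
    [-45,106,-121,1.002,-0.832,-1.459,-0.5],
    [-45,106,-121,1.002,-0.832,-1.459,-0.5],
    [-45,106,-121,1.002,-0.832,-1.459,-0.5],
    [-105,101,-136,1.002,-0.832,-1.459,-0.5],
    [-105,101,-136,1.002,-0.832,-1.459,-0.5]
  ]
}}

```text
t: 7.7
ee_pos: [0.544, -0.1552, 0.143]
eef_rot: [[0.235, 0.927, 0.292], [0.924, -0.307, 0.229], [0.302, 0.216, -0.928]]
contact_force: [0.2, -0.5, -2.4]
gripper_width: 0.0567
grasp_force: 107.9
```

```bash
python3 - <<'E'
from h import *
R=tool(100)
plan([(np.array([.5527,-.1586,z]),R) for z in (.15,.06,.031)])
s=bot.read_state();print(s['joint_pos'],s['gripper_width'])
E
```

```text
[1.0, 10.6, -4.7] [0.288, -0.253, -0.454]
[-26.2, -8.8, 78.9] [0.288, -0.253, -0.454]
[-35.0, -15.1, 105.8] [0.288, -0.253, -0.454]
[-32.7227  17.2431 -22.6054  42.6798  20.5371  74.9473] 0.056676961932815836
```

>>> {"op": "carry_out", "data": {
  "motion": [
    [1,10.6,-5,0.288,-0.253,-0.454,-0.5],
    [1,10.6,-5,0.288,-0.253,-0.454,-0.5],
    [1,10.6,-5,0.288,-0.253,-0.454,-0.5],
    [1,10.6,-5,0.288,-0.253,-0.454,-0.5],
    [-14,0,42,0.288,-0.253,-0.454,-0.5],
    [-26,-9,79,0.288,-0.253,-0.454,-0.5],
    [-32,-13,96,0.288,-0.253,-0.454,-0.5],
    [-35,-15,105,0.288,-0.253,-0.454,-0.5]
  ]
}}

```text
t: 8.7
ee_pos: [0.5621, -0.1632, 0.0379]
eef_rot: [[-0.169, 0.985, 0.018], [0.986, 0.169, -0.004], [-0.007, 0.017, -1.0]]
contact_force: [0.5, -0.6, -1.5]
gripper_width: 0.057
grasp_force: 107.8
```

>>> {"op": "carry_out", "data": {
  "motion": [
    [0,0,0,0,0,0,-0.5],
    [0,0,1,0,0,0,-0.5],
    [0,0,1,0,0,0,1],
    [0,0,1,0,0,0,1],
    [0,0,1,0,0,0,1],
    [0,0,1,0,0,0,1],
    [0,0,-40,0,0,0,1],
    [0,0,-90,0,0,0,1]
  ]
}}

```text
t: 9.7
ee_pos: [0.5604, -0.1622, 0.1291]
eef_rot: [[-0.171, 0.985, 0.016], [0.985, 0.171, -0.004], [-0.007, 0.015, -1.0]]
contact_force: [-0.1, -0.2, -0.3]
gripper_width: 0.0853
grasp_force: 0.0
```

```bash
cat > meas.py <<'E'
from h import *
def modules():
    im,d,s=snap('top'); P,u,v=cloud('top',d,s)
    m=np.zeros(d.shape,np.uint8); k=(P[:,2]>.011)&(P[:,2]<.026); m[v[k],u[k]]=1
    Z=np.zeros(d.shape+(3,));Z[v,u]=P
    n,l,st,ce=cv2.connectedComponentsWithStats(m,connectivity=4); out=[]
    for i in range(1,n):
        if 450<st[i,4]<1400:
            q=Z[l==i]; r=cv2.minAreaRect((q[:,:2]*1000).astype(np.float32)); c=im[l==i].mean(0)
            if c[2]-c[0]>40: continue
            b=cv2.boxPoints(r); e=max([b[1]-b[0],b[2]-b[1]],key=np.linalg.norm)
            out.append((np.round(r[0],1).tolist(),np.round(r[1]).tolist(),round(float(np.degrees(np.arctan2(e[1],e[0]))),1),int(st[i,4])))
    return out
if __name__=='__main__':
    for o in modules(): print(o)
E
python3 meas.py
```

```text
([624.7, -451.9], [22.0, 182.0], -46.2, 452)
([598.3, 233.2], [63.0, 112.0], -5.4, 1064)
([437.3, -232.8], [57.0, 111.0], -6.7, 807)
([427.8, -363.2], [112.0, 63.0], 19.0, 1097)
([426.0, 377.7], [110.0, 62.0], 7.9, 1054)
([418.9, 620.9], [81.0, 73.0], 23.7, 494)
```

```bash
cat > wm.py <<'E'
from h import *
def wmods(zlo=.012,zhi=.026):
    im,d,s=snap('wrist'); P,u,v=cloud('wrist',d,s)
    m=np.zeros(d.shape,np.uint8); k=(P[:,2]>zlo)&(P[:,2]<zhi); m[v[k],u[k]]=1
    Z=np.zeros(d.shape+(3,));Z[v,u]=P
    n,l,st,ce=cv2.connectedComponentsWithStats(m,connectivity=4); out=[]
    for i in range(1,n):
        if st[i,4]>2000:
            q=Z[l==i]; r=cv2.minAreaRect((q[:,:2]*1000).astype(np.float32))
            b=cv2.boxPoints(r); e=max([b[1]-b[0],b[2]-b[1]],key=np.linalg.norm)
            print(np.round(r[0],1).tolist(),np.round(r[1]).tolist(),round(float(np.degrees(np.arctan2(e[1],e[0]))),1),int(st[i,4]),ce[i].round(),q[:,2].mean().round(4),im[l==i].mean(0).round())
    return im
if __name__=='__main__': wmods()
E
python3 wm.py
```

```text
[572.9, -205.6] [59.0, 111.0] -79.5 10383 [318. 291.] 0.0205 [118. 120. 120.]
[438.6, -231.9] [61.0, 110.0] -5.5 9280 [131. 294.] 0.0202 [123. 125. 125.]
```

```bash
cat > pk.py <<'E'
import sys
from feas2 import *
def pickpose(m,th):
    dx,dz,z=geo(th);a=np.radians(m[2]);u=np.array([np.cos(a),np.sin(a),0])
    return np.array([m[0],m[1],z])+u*dx, tool(m[2],90+th,180)
def pl(m,th,back=.08):
    p,R=pickpose(m,th); h=p-R[:,2]*back+[0,0,.02]; s=bot.read_state()
    for q in (h,p): j,c=ik(q,R,[s['joint_pos']]); print('ik',round(c,2),j.round(0))
    print('tip lowest',p[2]-.025*-R[2,2]*1-.011*abs(R[2,0]))
    plan([(h,R),(p,R)])
def placepose(b,th,up=0,dxx=0,dyy=0):
    dx,dz,z=geo(th); return rack(-.096+.032*b-dz+dxx,dyy,.063+dx+up),tool(RA,th,180)
E
python3 -c "
from pk import *
pl((.5729,-.2056,-79.5),50)"
```

```text
ik 50.32 [-45.  76.  66. 121.  27.  25.]
ik 0.85 [-42.  82.  70. 121.  27.  26.]
tip lowest 0.006003820883527754
[-169.3, 0.7, 35.9] [0.03, 0.887, 0.001]
[-107.0, -1.9, 106.4] [0.03, 0.887, 0.001]
```

```bash
sed -i 's/h=p-R\[:,2\]\*back+\[0,0,.02\]/h=p+[0,0,back]/' pk.py; python3 -c "
from pk import *
pl((.5729,-.2056,-79.5),43,.06)
print(bay(5,43),bay(5,43,.06)[1])"
```

```text
ik 0.0 [-41.  68.  51. 110.  25.  30.]
ik 0.0 [-41.  70.  47. 104.  25.  30.]
tip lowest 0.004714175498833254
[-102.6, -0.3, 46.4] [0.03, 0.765, -0.0]
[-101.7, -2.0, 106.4] [0.03, 0.765, -0.0]
(array([ -6.7297,  15.1924, -52.4619, -24.4261,   5.2809,  -4.9446]), np.float64(2.2397507411438224e-13)) 4.22588097138026e-13
```

>>> {"op": "carry_out", "data": {
  "motion": [
    [-103,0,30,0.03,0.765,0,1],
    [-103,0,46,0.03,0.765,0,1],
    [-103,0,46,0.03,0.765,0,1],
    [-103,0,46,0.03,0.765,0,1],
    [-103,0,46,0.03,0.765,0,1],
    [-102,-1,80,0.03,0.765,0,1],
    [-102,-2,100,0.03,0.765,0,1],
    [-102,-2,106,0.03,0.765,0,1]
  ]
}}

```text
t: 10.8
ee_pos: [0.5784, -0.2633, 0.0228]
eef_rot: [[-0.125, 0.983, -0.133], [0.715, 0.182, 0.675], [0.688, -0.011, -0.726]]
contact_force: [0.1, -0.3, -0.3]
gripper_width: 0.0853
grasp_force: 0.0
```

>>> {"op": "carry_out", "data": {
  "motion": [
    [0,0,0,0,0,0,-0.5],
    [0,0,0,0,0,0,-0.5],
    [0,0,0,0,0,0,-0.5],
    [0,0,0,0,0,0,-0.5],
    [0,0,0,0,0,0,-0.5],
    [0,0,0,0,0,0,-0.5],
    [0,0,0,0,0,0,-0.5],
    [0,0,0,0,0,0,-0.5]
  ]
}}

```text
t: 11.8
ee_pos: [0.5801, -0.2651, 0.0265]
eef_rot: [[-0.128, 0.983, -0.128], [0.718, 0.181, 0.672], [0.684, -0.006, -0.729]]
contact_force: [1.2, -4.4, 6.6]
gripper_width: 0.0568
grasp_force: 106.6
```

```bash
python3 - <<'E'
from pk import *
s=bot.read_state(); print(s['ee_pos'],s['gripper_width'],pickpose((.5729,-.2056,-79.5),43)[0], 'R z',s['eef_rot'][:,2])
p,R=placepose(5,43,.075)
m=[.585,-.22,.2]
R0=s['eef_rot']; print('rot',np.degrees(Ro.from_matrix(R0.T@R).magnitude()))
from scipy.spatial.transform import Slerp
S=Slerp([0,1],Ro.from_matrix([R0,R])); j=s['joint_pos']
pts=[s['ee_pos'],np.array([.60,-.24,.15]),np.array([.62,-.2,.22]),np.array([.62,-.15,.22]),p]
for f,q in zip((0,.2,.5,.8,1),pts):
    Rf=S(f).as_matrix(); j,c=ik(q,Rf,[j]); print(f,round(c,2),j.round(0),'foot',(q-Rf[:,0]*-.12).round(3), 'z',Rf[:,2].round(2))
plan([(pts[1],S(.2).as_matrix())]+[(q,R) for q in pts[2:]])
E
```

```text
[ 0.5801 -0.2651  0.0265] 0.056782193499523986 [ 0.584  -0.2657  0.0305] R z [-0.1284  0.672  -0.7293]
rot 114.745438599301
0 0.0 [-41.  70.  46. 103.  25.  30.] foot [ 0.565 -0.179  0.109] z [-0.13  0.67 -0.73]
0.2 0.0 [-37.  49.  31.  91.  21.  23.] foot [ 0.547 -0.147  0.204] z [-0.04  0.48 -0.88]
0.5 0.0 [-31.  26.   4.  63.  17.  10.] foot [ 0.528 -0.123  0.216] z [ 0.21  0.2  -0.96]
0.8 0.0 [-26.   8. -28.  25.  15.  -6.] foot [ 0.522 -0.115  0.16 ] z [ 0.53  0.03 -0.84]
1 0.0 [ -7.   7. -47. -10.   5.  -5.] foot [0.576 0.012 0.111] z [ 0.73  0.01 -0.68]
[100.0, 23.3, -75.8] [-0.011, -0.259, -0.306]
[174.0, 49.8, -102.5] [-0.057, -1.293, -1.529]
[209.9, 58.8, -68.9] [-0.057, -1.293, -1.529]
[307.5, 125.6, 50.7] [-0.057, -1.293, -1.529]
```

```bash
cat > car.py <<'E'
import pickle
from pk import *
from scipy.spatial.transform import Slerp
def grip(m):
    """module flat at m=(x,y,az), gripped at end along az; store module pose in tool"""
    s=bot.read_state(); p,R=s['ee_pos'],s['eef_rot']
    a=np.radians(m[2]);u=np.array([np.cos(a),np.sin(a),0]); yt=R[:,1]
    # lateral: centre in the pad mid-plane
    az=np.arctan2(yt[1],yt[0])+np.pi/2; u2=np.array([np.cos(az),np.sin(az),0]); u2*=np.sign(u2@u)
    d=(p[:2]-np.array(m[:2]))@u2[:2]; c=np.array([p[0],p[1],0])-u2*d; c[2]=.010
    M=np.c_[u2,np.cross([0,0,1],u2),[0,0,1]]
    G=(R.T@(c-p),R.T@M); pickle.dump(G,open('grip.pkl','wb')); print('dx',d,'th',np.degrees(np.arcsin(R[2,2]*-1)),'z',p[2],'w',s['gripper_width'])
def target(b,up=0,ex=0,ey=0):
    t,Rm=pickle.load(open('grip.pkl','rb')); a=np.radians(RA)
    ax=np.array([np.cos(a),np.sin(a),0]); M=np.c_[[0,0,1],np.cross(-ax,[0,0,1]),-ax]
    R=M@Rm.T; return rack(-.096+.032*b+ex,ey,.063+up)-R@t, R
def now():
    """module pose in rack coordinates from the grip"""
    t,Rm=pickle.load(open('grip.pkl','rb')); s=bot.read_state()
    c=s['ee_pos']+s['eef_rot']@t; M=s['eef_rot']@Rm; return c,M
def path(b,up,vias,fr):
    s=bot.read_state(); p,R=target(b,up); R0=s['eef_rot']; S=Slerp([0,1],Ro.from_matrix([R0,R])); j=s['joint_pos']
    t,Rm=pickle.load(open('grip.pkl','rb'))
    print('rot',np.degrees(Ro.from_matrix(R0.T@R).magnitude()))
    for f,q in zip(fr,vias+[p]):
        Rf=S(f).as_matrix(); j,c=ik(np.array(q),Rf,[j]); M=Rf@Rm; ce=q+Rf@t
        print(f,round(c,2),j.round(0),'foot',(ce-M[:,0]*.055).round(3),'top',(ce+M[:,0]*.055).round(3))
    plan([(q,S(f).as_matrix()) for f,q in zip(fr,vias+[p])])
E
python3 - <<'E'
from car import *
grip((.5729,-.2056,-79.5)); print(target(5))
path(5,.065,[[.60,-.24,.12],[.62,-.2,.2],[.62,-.15,.2]],[.2,.5,.8,1])
E
```

```text
dx 0.05980810614245527 th 46.831744229914285 z 0.026504207500773598 w 0.056782193499523986
(array([0.6618, 0.0126, 0.1228]), array([[-0.6841, -0.0024,  0.7294],
       [-0.0016,  1.    ,  0.0017],
       [-0.7294,  0.    , -0.6841]]))
rot 114.44080904009539
0.2 0.0 [-37.  50.  28.  88.  21.  23.] foot [ 0.564 -0.14   0.073] top [ 0.603 -0.239  0.103]
0.5 0.0 [-31.  27.   2.  61.  16.  10.] foot [ 0.584 -0.135  0.111] top [ 0.629 -0.202  0.186]
0.8 0.0 [-26.   9. -30.  22.  15.  -5.] foot [ 0.609 -0.126  0.087] top [ 0.635 -0.152  0.191]
1 0.0 [ -6.   8. -47. -12.   5.  -5.] foot [0.678 0.013 0.073] top [0.678 0.013 0.183]
[79.4, 23.5, -53.9] [-0.011, -0.259, -0.304]
[160.3, 49.9, -87.9] [-0.027, -0.647, -0.761]
[196.2, 59.0, -54.3] [-0.044, -1.034, -1.217]
[299.3, 129.6, 58.5] [-0.054, -1.293, -1.521]
```

>>> {"op": "carry_out", "data": {
  "motion": [
    [40,12,-27,-0.005,-0.13,-0.152,-0.5],
    [79,24,-54,-0.011,-0.259,-0.304,-0.5],
    [106,32,-65,-0.016,-0.388,-0.456,-0.5],
    [133,41,-76,-0.022,-0.517,-0.608,-0.5],
    [160,50,-88,-0.027,-0.647,-0.761,-0.5],
    [172,53,-77,-0.033,-0.776,-0.912,-0.5],
    [184,56,-66,-0.038,-0.905,-1.065,-0.5],
    [196,59,-54,-0.044,-1.034,-1.217,-0.5]
  ]
}}

```text
t: 12.8
ee_pos: [0.6188, -0.148, 0.1982]
eef_rot: [[-0.827, 0.293, 0.48], [0.359, 0.932, 0.049], [-0.433, 0.213, -0.876]]
contact_force: [0.5, 0.1, -2.6]
gripper_width: 0.0569
grasp_force: 106.3
```

```bash
python3 - <<'E'
from car import *
print(bot.read_state()['ee_pos'],bot.read_state()['gripper_width'])
path(5,.065,[],[1])
E
```

```text
[ 0.6188 -0.148   0.1982] 0.0569470990341423
rot 28.288474469735814
1 0.0 [ -6.   8. -47. -12.   5.  -5.] foot [0.678 0.013 0.073] top [0.678 0.013 0.183]
[26.7, 160.1, 37.6] [-0.012, -0.322, -0.374]
```

>>> {"op": "carry_out", "data": {
  "motion": [
    [5,40,5,-0.004,-0.107,-0.125,-0.5],
    [12,90,15,-0.008,-0.214,-0.25,-0.5],
    [20,130,28,-0.012,-0.322,-0.374,-0.5],
    [27,160,38,-0.012,-0.322,-0.374,-0.5],
    [27,160,38,-0.012,-0.322,-0.374,-0.5],
    [27,160,38,-0.012,-0.322,-0.374,-0.5],
    [27,160,38,-0.012,-0.322,-0.374,-0.5],
    [27,160,38,-0.012,-0.322,-0.374,-0.5]
  ]
}}

```text
t: 13.8
ee_pos: [0.6633, 0.0102, 0.1875]
eef_rot: [[-0.686, 0.003, 0.727], [0.005, 1.0, 0.001], [-0.727, 0.004, -0.686]]
contact_force: [0.4, -0.9, -2.7]
gripper_width: 0.0568
grasp_force: 106.8
```

```bash
cat > hov.py <<'E'
from car import *
import sys
b=int(sys.argv[1]); up=float(sys.argv[2])
c,M=now(); a=np.radians(RA); rel=np.array([[np.cos(a),np.sin(a)],[-np.sin(a),np.cos(a)]])@(c[:2]-[RX,RY])
print('module rack',rel,'z',c[2],'tilt',M[:,0])
im,d,s=snap('top','h%d'%b); P,u,v=cloud('top',d,s)
zt=c[2]+.055
k=(abs(P[:,2]-zt)<.008)&(abs(P[:,0]-c[0])<.03)&(abs(P[:,1]-c[1])<.045); q=P[k]
print('top face',len(q),'x',np.percentile(q[:,0],[2,50,98]),'y',np.percentile(q[:,1],[2,98]),'z',np.median(q[:,2]),'expect',c)
path(b,up,[],[1])
E
python3 hov.py 5 0.065; python3 - <<'E'
import cv2,numpy as np
a=cv2.imread('pics/h5.png')[130:270,230:370]
from h import *
im,d,s=snap('scene'); b=im[170:330,260:420]; im,d,s=snap('wrist')
cv2.imwrite('pics/hv.png',np.hstack([cv2.resize(a,(400,400)),cv2.resize(b,(400,400))]))
E
```

```text
module rack [ 0.0653 -0.0022] z 0.1276364530573868 tilt [ 0.0029 -0.0043  1.    ]
top face 283 x [0.6691 0.6783 0.6901] y [-0.0247  0.0505] z 0.18113400903769405 expect [0.6796 0.0106 0.1276]
rot 0.42521862548357336
1 0.0 [ -6.   8. -47. -12.   5.  -5.] foot [0.678 0.013 0.073] top [0.678 0.013 0.183]
[0.7, 2.3, -1.3] [-0.001, -0.003, -0.007]
```

View pics/hv.png

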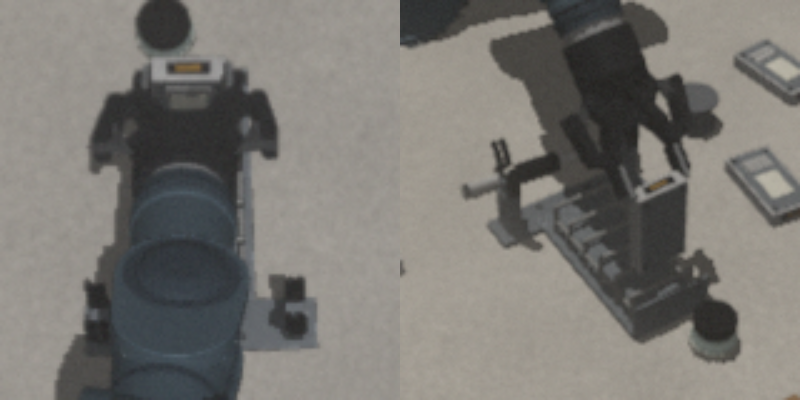

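>>> {"op": "carry_out", "data": {
  "motion": [
    [0,2,-1,0,0,-0.007,-0.5],
    [8,2,7,0,0,-0.007,-0.5],
    [15,2,13,0,0,-0.007,-0.5],
    [22,2,20,0,0,-0.007,-0.5],
    [29,2,26,0,0,-0.007,-0.5],
    [36,2,33,0,0,-0.007,-0.5],
    [41,2,38,0,0,-0.007,-0.5],
    [45,2,41,0,0,-0.007,-0.5]
  ]
}}

```text
t: 14.95
ee_pos: [0.6618, 0.0135, 0.1255]
eef_rot: [[-0.687, -0.003, 0.727], [-0.003, 1.0, 0.002], [-0.727, -0.001, -0.687]]
contact_force: [0.4, 0.3, -2.1]
gripper_width: 0.0567
grasp_force: 106.8
```

```bash
python3 -c "
from car import *
c,M=now();print(c,M[:,0],bot.read_state()['contact_force']); path(5,0,[],[1])"
```

```text
[0.6781 0.0137 0.0656] [0.0039 0.0006 1.    ] [ 0.3926  0.3416 -2.0502]
rot 0.2315155616109859
1 0.0 [ -6.  16. -52. -24.   5.  -5.] foot [0.678 0.013 0.008] top [0.678 0.013 0.118]
[2.0, -0.9, 1.8] [0.0, -0.004, 0.001]
```

>>> {"op": "carry_out", "data": {
  "motion": [
    [2,-1,2,0,0,0,-0.5],
    [2,-1,2,0,0,0,-0.5],
    [2,-1,2,0,0,0,-0.2],
    [2,-1,2,0,0,0,0.6],
    [2,-1,2,0,0,0,1],
    [2,-1,2,0,0,0,1],
    [-10,-1,-10,0,0,0,1],
    [-42,-1,-40,0,0,0,1]
  ]
}}

```text
t: 15.95
ee_pos: [0.6591, 0.0125, 0.1807]
eef_rot: [[-0.692, -0.003, 0.722], [-0.002, 1.0, 0.002], [-0.722, -0.0, -0.692]]
contact_force: [1.0, 0.0, 0.0]
gripper_width: 0.0854
grasp_force: 0.0
```

```bash
python3 - <<'E'
from car import *
m=(.426,.3775,6.8)
for th in (42,42.5,43): print(th,[round(x,2) for x in (pick(m,th)[1],bay(4,th)[1],bay(4,th,.06)[1])])
im,d,s=snap('top'); P,u,v=cloud('top',d,s)
k=(abs(P[:,2]-.118)<.008)&(abs(P[:,0]-.678)<.03)&(abs(P[:,1]-.013)<.045); q=P[k]
print(len(q),np.percentile(q,[3,50,97],axis=0)); print(s['ee_pos'],s['contact_force'])
# via for E staging and D
for mm in ((.56,.20,80),(.55,.25,85),(.52,.25,85),(.5,.3,95)):
    print(mm,[(th,round(pick(mm,th)[1],1)) for th in (46,48,50,52)])
E
```

```text
42 [np.float64(0.0), np.float64(0.0), np.float64(0.0)]
42.5 [np.float64(0.0), np.float64(0.0), np.float64(0.0)]
43 [np.float64(0.58), np.float64(0.0), np.float64(0.0)]
236 [[ 0.6661 -0.0096  0.1113]
 [ 0.6761  0.0183  0.1168]
 [ 0.6869  0.0461  0.1219]]
[0.6591 0.0125 0.1807] [0.9639 0.0306 0.039 ]
(0.56, 0.2, 80) [(46, np.float64(0.0)), (48, np.float64(0.0)), (50, np.float64(0.0)), (52, np.float64(0.0))]
(0.55, 0.25, 85) [(46, np.float64(0.0)), (48, np.float64(0.0)), (50, np.float64(0.0)), (52, np.float64(0.0))]
(0.52, 0.25, 85) [(46, np.float64(0.0)), (48, np.float64(0.0)), (50, np.float64(0.0)), (52, np.float64(0.0))]
(0.5, 0.3, 95) [(46, np.float64(0.0)), (48, np.float64(0.0)), (50, np.float64(0.0)), (52, np.float64(0.0))]
```

```bash
cat >> car.py <<'E'
def approach(m,th,via,fr,hov=.06):
    s=bot.read_state(); p,R=pickpose(m,th); R0=s['eef_rot']; S=Slerp([0,1],Ro.from_matrix([R0,R])); j=s['joint_pos']
    print('rot',np.degrees(Ro.from_matrix(R0.T@R).magnitude()))
    W=via+[p+[0,0,hov],p]; F=fr+[1,1]
    for f,q in zip(F,W):
        j,c=ik(np.array(q),S(f).as_matrix(),[j]); print(f,round(c,2),j.round(0),np.round(q,3))
    plan([(q,S(f).as_matrix()) for f,q in zip(F,W)])
E
python3 -c "
from car import *
approach((.426,.3775,6.8),42,[[.62,.05,.26],[.55,.2,.26]],[.2,.6])"
```

```text
rot 89.23051654648647
0.2 0.0 [ -2.   5. -25.  31.   1.  -3.] [0.62 0.05 0.26]
0.6 0.0 [14. 29. 16. 84. -0. 10.] [0.55 0.2  0.26]
1 6.0 [ 26.  74.  65. 121.  13.  15.] [0.486 0.385 0.09 ]
1 0.0 [ 26.  77.  64. 117.  13.  15.] [0.486 0.385 0.03 ]
[-20.5, 37.8, -79.3] [-0.001, 0.31, -0.026]
[26.7, 188.0, -130.4] [-0.004, 0.931, -0.077]
[193.7, 373.1, -61.5] [-0.007, 1.552, -0.128]
[237.7, 373.2, -20.6] [-0.007, 1.552, -0.128]
```

>>> {"op": "carry_out", "data": {
  "motion": [
    [-12,10,-45,0,0.16,-0.013,1],
    [-20,38,-79,0,0.31,-0.026,1],
    [-5,88,-96,-0.001,0.49,-0.04,1],
    [11,138,-113,-0.002,0.67,-0.055,1],
    [27,188,-130,-0.004,0.84,-0.07,1],
    [60,235,-120,-0.005,1.02,-0.085,1],
    [93,280,-110,-0.006,1.2,-0.1,1],
    [126,325,-100,-0.007,1.38,-0.115,1]
  ]
}}

```text
t: 17.0
ee_pos: [0.502, 0.339, 0.161]
eef_rot: [[-0.885, -0.103, -0.454], [-0.087, 0.995, -0.056], [0.458, -0.01, -0.889]]
contact_force: [2.4, 0.0, 0.3]
gripper_width: 0.085
grasp_force: 0.0
```

```bash
python3 -c "
from car import *
print(bot.read_state()['ee_pos'])
import wm; wm.wmods()
approach((.426,.3775,6.8),42,[],[],.035)"
```

```text
[0.502 0.339 0.161]
[427.3, 375.3] [111.0, 60.0] 7.0 9201 [375. 237.] 0.0205 [89. 90. 89.]
[426.1, 587.9] [33.0, 86.0] -0.4 2180 [626. 251.] 0.0185 [56. 56. 54.]
rot 12.644873754678315
1 0.96 [ 26.  77.  68. 121.  13.  15.] [0.486 0.385 0.066]
1 0.0 [ 26.  77.  64. 117.  13.  15.] [0.486 0.385 0.03 ]
[-30.2, 44.1, 67.4] [-0.007, 0.22, -0.02]
[-47.4, 44.7, 97.9] [-0.007, 0.22, -0.02]
```

```bash
python3 -c "
from car import *
approach((.4268,.3762,7.0),42,[],[],.03)"
```

```text
rot 12.65561764207401
1 0.46 [ 26.  77.  68. 121.  13.  15.] [0.487 0.384 0.06 ]
1 0.0 [ 26.  78.  65. 117.  13.  15.] [0.487 0.384 0.03 ]
[-33.2, 43.0, 71.5] [-0.005, 0.22, -0.023]
[-48.0, 43.5, 97.6] [-0.005, 0.22, -0.023]
```

>>> {"op": "carry_out", "data": {
  "motion": [
    [-10,30,20,0,0.1,-0.01,1],
    [-25,43,55,-0.005,0.22,-0.023,1],
    [-33,43,71,-0.005,0.22,-0.023,1],
    [-33,43,71,-0.005,0.22,-0.023,1],
    [-38,43,80,-0.005,0.22,-0.023,1],
    [-43,43,88,-0.005,0.22,-0.023,1],
    [-46,43,94,-0.005,0.22,-0.023,1],
    [-47.5,43,97,-0.005,0.22,-0.023,1]
  ]
}}

```text
t: 18.05
ee_pos: [0.495, 0.3782, 0.0535]
eef_rot: [[-0.763, -0.119, -0.636], [-0.095, 0.993, -0.072], [0.64, 0.006, -0.769]]
contact_force: [0.7, 0.2, -0.2]
gripper_width: 0.0852
grasp_force: 0.0
```

>>> {"op": "carry_out", "data": {
  "motion": [
    [0,0,0,0,0,0,1],
    [0,0,0,0,0,0,-0.5],
    [0,0,0,0,0,0,-0.5],
    [0,0,0,0,0,0,-0.5],
    [0,0,0,0,0,0,-0.5],
    [0,0,0,0,0,0,-0.5],
    [0,0,0,0,0,0,-0.5],
    [0,0,0,0,0,0,-0.5]
  ]
}}

```text
t: 19.05
ee_pos: [0.495, 0.3784, 0.0525]
eef_rot: [[-0.762, -0.119, -0.636], [-0.095, 0.993, -0.072], [0.64, 0.005, -0.768]]
contact_force: [-0.4, 0.3, -0.5]
gripper_width: 0.0212
grasp_force: 0.0
```

```bash
python3 - <<'E'
from car import *
grip((.4268,.3762,7.0)); print(bot.read_state()['contact_force'],bot.read_state()['ee_pos'])
path(4,.075,[[.49,.37,.14],[.51,.28,.26],[.58,.13,.26]],[.15,.5,.9,1])
E
```

```text
dx 0.06797966303047795 th 50.1844792653639 z 0.05249878023799557 w 0.021177933645156556
[-0.4037  0.2895 -0.46  ] [0.495  0.3784 0.0525]
rot 90.17458624925939
0.15 0.0 [27. 52. 35. 98.  9. 19.] foot [0.381 0.358 0.07 ] top [0.487 0.369 0.096]
0.5 0.0 [24. 19.  1. 68. -3. 20.] foot [0.453 0.274 0.143] top [0.531 0.28  0.221]
0.9 0.0 [  9.  -3. -41.  11.  -5.   6.] foot [0.603 0.129 0.132] top [0.62  0.131 0.241]
1 0.0 [ -8.   0. -56. -16.   7.  -6.] foot [0.646 0.012 0.083] top [0.646 0.012 0.193]
[60.6, -7.2, -63.4] [0.002, -0.235, 0.017]
[130.7, -98.3, -161.8] [0.008, -0.785, 0.058]
[91.6, -255.6, -195.5] [0.015, -1.413, 0.104]
[50.0, -375.8, -160.7] [0.016, -1.569, 0.116]
```

```bash
python3 - <<'E'
from car import *
s=bot.read_state(); print(s['joint_pos'])
for th in (41,42):
    p,R=pickpose((.4268,.3762,7.0),th); S=Slerp([0,1],Ro.from_matrix([s['eef_rot'],R]))
    for f in (0,.3,.6,1):
        j,c=ik(s['ee_pos']+(p-s['ee_pos'])*f,S(f).as_matrix(),[s['joint_pos']]); print(th,f,round(c,2),j.round(1))
    plan([(p,R)])
    print(bay(4,th)[1],bay(4,th,.06)[1],bay(5,th)[0].round())
E
```

```text
[ 25.8974  73.9688  60.7721 114.976   12.2984  14.6898]
41 0 0.0 [ 25.9  73.9  61.  115.2  12.3  14.7]
41 0.3 0.0 [ 26.1  74.3  60.5 114.8  12.4  14.8]
41 0.6 0.0 [ 26.3  74.7  60.2 114.4  12.5  14.9]
41 1 0.0 [ 26.5  75.2  59.8 113.9  12.7  15. ]
[-7.8, 6.0, 22.1] [0.006, 0.021, 0.001]
2.4480816665981253 3.635505214259401e-13 [ -7.  16. -55. -29.   6.  -5.]
42 0 0.0 [ 25.9  73.9  61.  115.2  12.3  14.7]
42 0.3 0.0 [ 26.1  75.   61.9 115.7  12.5  14.7]
42 0.6 0.0 [ 26.2  76.1  62.9 116.3  12.6  14.7]
42 1 0.0 [ 26.4  77.7  64.6 117.3  12.9  14.7]
[-8.3, 6.0, 21.7] [0.006, 0.038, 0.001]
4.249366461801604e-13 2.965900764130562e-13 [ -7.  16. -54. -27.   5.  -5.]
```

>>> {"op": "carry_out", "data": {
  "motion": [
    [0,0,0,0,0,0,1],
    [0,0,0,0,0,0,1],
    [0,0,0,0,0,0,1],
    [-2,2,6,0.002,0.01,0,1],
    [-4,4,12,0.004,0.02,0,1],
    [-6,5,16,0.006,0.03,0,1],
    [-8,6,20,0.006,0.038,0.001,1],
    [-8,6,21,0.006,0.038,0.001,1]
  ]
}}

```text
t: 20.05
ee_pos: [0.4868, 0.3835, 0.0302]
eef_rot: [[-0.737, -0.122, -0.665], [-0.09, 0.993, -0.082], [0.67, -0.0, -0.742]]
contact_force: [-0.1, 0.8, -0.4]
gripper_width: 0.0857
grasp_force: 0.0
```

>>> {"op": "carry_out", "data": {
  "motion": [
    [0,0,0,0,0,0,1],
    [0,0,0,0,0,0,-0.5],
    [0,0,0,0,0,0,-0.5],
    [0,0,0,0,0,0,-0.5],
    [0,0,0,0,0,0,-0.5],
    [0,0,0,0,0,0,-0.5],
    [0,0,0,0,0,0,-0.5],
    [0,0,0,0,0,0,-0.5]
  ]
}}

```text
t: 21.05
ee_pos: [0.4882, 0.3836, 0.0328]
eef_rot: [[-0.74, -0.122, -0.662], [-0.091, 0.993, -0.08], [0.666, 0.001, -0.746]]
contact_force: [4.0, 0.8, 5.9]
gripper_width: 0.0543
grasp_force: 103.5
```

```bash
python3 - <<'E'
from car import *
grip((.4268,.3762,7.0)); print(bot.read_state()['contact_force'],bot.read_state()['ee_pos'])
path(4,.075,[[.49,.37,.14],[.51,.28,.26],[.58,.13,.26]],[.15,.5,.9,1])
E
```

```text
dx 0.06182262951724217 th 48.206831821185084 z 0.03284119889290655 w 0.05434316432005797
[4.0367 0.7577 5.9064] [0.4882 0.3836 0.0328]
rot 90.18320520495419
0.15 0.0 [ 27.  54.  39. 101.   9.  19.] foot [0.382 0.358 0.091] top [0.489 0.37  0.116]
0.5 0.0 [24. 20.  3. 70. -2. 20.] foot [0.444 0.273 0.161] top [0.521 0.28  0.239]
0.9 0.0 [  9.  -3. -39.  15.  -5.   6.] foot [0.584 0.129 0.141] top [0.601 0.13  0.25 ]
1 0.0 [ -7.   3. -52. -13.   6.  -5.] foot [0.646 0.012 0.083] top [0.646 0.012 0.193]
[71.3, -13.6, -80.0] [0.001, -0.235, 0.019]
[144.7, -105.3, -175.5] [0.004, -0.785, 0.062]
[106.6, -262.7, -209.8] [0.007, -1.412, 0.112]
[45.1, -384.8, -184.2] [0.008, -1.569, 0.124]
```

>>> {"op": "carry_out", "data": {
  "motion": [
    [36,-7,-40,0,-0.12,0.01,-0.5],
    [71,-14,-80,0.001,-0.235,0.019,-0.5],
    [95,-44,-112,0.002,-0.42,0.033,-0.5],
    [120,-75,-144,0.003,-0.6,0.048,-0.5],
    [145,-105,-175,0.004,-0.785,0.062,-0.5],
    [134,-150,-185,0.005,-0.96,0.077,-0.5],
    [122,-200,-197,0.006,-1.14,0.09,-0.5],
    [107,-262,-210,0.007,-1.32,0.105,-0.5]
  ]
}}

```text
t: 22.05
ee_pos: [0.5764, 0.1363, 0.2595]
eef_rot: [[-0.835, -0.028, 0.55], [-0.03, 1.0, 0.005], [-0.55, -0.013, -0.835]]
contact_force: [1.8, -0.4, -2.7]
gripper_width: 0.054
grasp_force: 106.5
```

```bash
python3 - <<'E'
from car import *
s=bot.read_state();print(s['ee_pos'],s['gripper_width'],s['joint_pos'])
path(4,.075,[],[1])
E
```

```text
[0.5764 0.1363 0.2595] 0.05404952925146544 [  9.5864  -0.2974 -32.641   24.6124  -4.9976   6.2957]
rot 14.883434910464251
1 0.0 [ -7.   3. -52. -13.   6.  -5.] foot [0.646 0.012 0.083] top [0.646 0.012 0.193]
[-2.7, -124.5, 75.1] [0.002, -0.259, 0.022]
```

>>> {"op": "carry_out", "data": {
  "motion": [
    [-1,-40,10,0.001,-0.13,0.011,-0.5],
    [-2,-80,20,0.002,-0.259,0.022,-0.5],
    [-2,-110,35,0.002,-0.259,0.022,-0.5],
    [-3,-124,55,0.002,-0.259,0.022,-0.5],
    [-3,-124,75,0.002,-0.259,0.022,-0.5],
    [-3,-124,75,0.002,-0.259,0.022,-0.5],
    [-3,-124,75,0.002,-0.259,0.022,-0.5],
    [-3,-124,75,0.002,-0.259,0.022,-0.5]
  ]
}}

```text
t: 23.05
ee_pos: [0.6238, 0.0141, 0.1999]
eef_rot: [[-0.67, -0.009, 0.742], [-0.006, 1.0, 0.007], [-0.742, -0.0, -0.67]]
contact_force: [0.1, 0.1, -2.0]
gripper_width: 0.054
grasp_force: 107.5
```

```bash
python3 hov.py 4 0; python3 - <<'E'
from car import *
im,d,s=snap('top'); a=im[130:270,230:370]; im,d,s=snap('scene'); b=im[170:330,260:420]
cv2.imwrite('pics/hv4.png',np.hstack([cv2.resize(a,(400,400)),cv2.resize(b,(400,400))]))
E
```

```text
module rack [0.0321 0.0018] z 0.13791959801351514 tilt [0.005  0.0001 1.    ]
top face 280 x [0.6308 0.6444 0.656 ] y [-0.0199  0.0521] z 0.19160809337453577 expect [0.6464 0.0143 0.1379]
rot 0.27408007758236574
1 0.0 [ -7.  13. -58. -29.   6.  -5.] foot [0.646 0.012 0.008] top [0.646 0.012 0.118]
[56.1, -1.8, 50.0] [-0.0, -0.005, -0.0]
```

View pics/hv4.png

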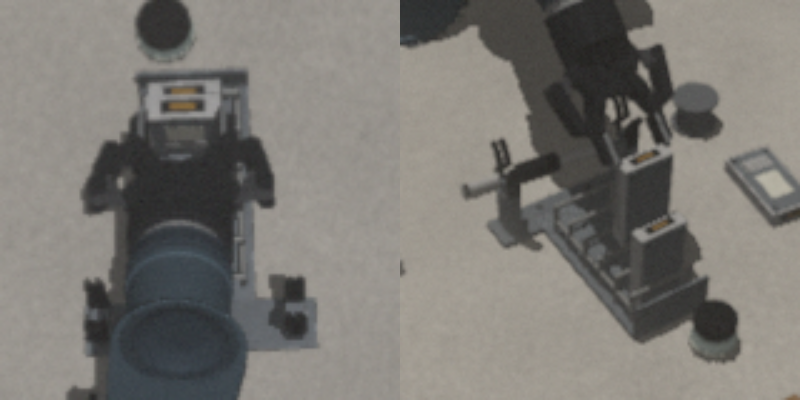

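>>> {"op": "carry_out", "data": {
  "motion": [
    [8,-2,7,0,-0.005,0,-0.5],
    [16,-2,14,0,-0.005,0,-0.5],
    [24,-2,21,0,-0.005,0,-0.5],
    [32,-2,28,0,-0.005,0,-0.5],
    [40,-2,36,0,-0.005,0,-0.5],
    [47,-2,42,0,-0.005,0,-0.5],
    [52,-2,46,0,-0.005,0,-0.5],
    [54,-2,48,0,-0.005,0,-0.5]
  ]
}}

```text
t: 24.2
ee_pos: [0.623, 0.0119, 0.1261]
eef_rot: [[-0.668, -0.009, 0.744], [-0.006, 1.0, 0.007], [-0.744, 0.0, -0.668]]
contact_force: [-0.2, -0.4, -1.9]
gripper_width: 0.0543
grasp_force: 107.5
```

```bash
python3 -c "
from car import *
c,M=now();s=bot.read_state();print(c,M[:,0],s['contact_force'],s['joint_pos']); path(4,0,[],[1])"
```

```text
[0.6458 0.012  0.0642] [ 0.0017 -0.0002  1.    ] [-0.2315 -0.3539 -1.8899] [ -7.4781  12.2049 -58.1134 -28.1503   5.9358  -5.3377]
rot 0.11542822839532461
1 0.0 [ -7.  13. -58. -29.   6.  -5.] foot [0.646 0.012 0.008] top [0.646 0.012 0.118]
[0.7, 0.4, 1.2] [-0.001, -0.002, -0.001]
```

>>> {"op": "carry_out", "data": {
  "motion": [
    [1,0,1,0,0,0,-0.5],
    [1,0,1,0,0,0,-0.2],
    [1,0,1,0,0,0,0.6],
    [1,0,1,0,0,0,1],
    [1,0,1,0,0,0,1],
    [-8,0,-8,0,0,0,1],
    [-42,0,-38,0,0,0,1],
    [-84,0,-76,0,0,0,1]
  ]
}}

```text
t: 25.2
ee_pos: [0.6213, 0.0119, 0.2394]
eef_rot: [[-0.67, -0.009, 0.742], [-0.005, 1.0, 0.007], [-0.742, 0.001, -0.67]]
contact_force: [0.9, -1.0, -0.0]
gripper_width: 0.0853
grasp_force: 0.0
```

```bash
python3 - <<'E'
from car import *
s=bot.read_state(); R=tool(-5.2,90,180); m=np.array([.5985,.2332,0])
print(s['ee_pos'],one(m+[0,0,.03],-5.2,90)[1])
plan([(m+[0,0,.12],R),(m+[0,0,.029],R)])
E
```

```text
[0.6213 0.0119 0.2394] 1.2128761236211983e-13
[102.8, 221.4, 64.5] [0.042, 0.836, 0.093]
[170.3, 221.4, 125.4] [0.042, 0.836, 0.093]
```

>>> {"op": "carry_out", "data": {
  "motion": [
    [0,60,0,0.01,0.17,0.02,1],
    [0,120,0,0.02,0.34,0.04,1],
    [35,180,20,0.03,0.51,0.06,1],
    [70,221,40,0.04,0.68,0.08,1],
    [103,221,65,0.042,0.836,0.093,1],
    [103,221,65,0.042,0.836,0.093,1],
    [140,221,98,0.042,0.836,0.093,1],
    [162,221,118,0.042,0.836,0.093,1]
  ]
}}

```text
t: 26.2
ee_pos: [0.6015, 0.2321, 0.0428]
eef_rot: [[-0.996, 0.091, 0.01], [0.091, 0.996, 0.0], [-0.01, 0.001, -1.0]]
contact_force: [-0.4, -0.7, -0.4]
gripper_width: 0.0853
grasp_force: 0.0
```

```bash
python3 - <<'E'
from car import *
s=bot.read_state(); R=tool(-5.2,90,180); m=np.array([.5985,.2332,0])
print(s['ee_pos'],s['contact_force'])
plan([(m+[0,0,.029],R)])
p0=m+[0,0,.029]; 
R2=tool(85,90,180); c=np.array([.55,.235,.08])
print(np.degrees(Ro.from_matrix(R.T@R2).as_rotvec()))
plan([(c,R2),(c-[0,0,.05],R2)],p0,R)
E
```

```text
[0.6015 0.2321 0.0428] [-0.3666 -0.7488 -0.4129]
[3.2, 0.8, 13.7] [0.001, 0.01, -0.0]
[ -0.   -0.  -90.2]
[48.5, -2.6, -51.0] [-0.0, -0.0, -1.574]
[48.5, -2.6, -1.0] [-0.0, -0.0, -1.574]
```

Descend, grip, lift, turn, then lay it down.

>>> {"op": "carry_out", "data": {
  "motion": [
    [3,1,8,0,0.01,0,1],
    [3,1,13.5,0,0.01,0,1],
    [3,1,13.5,0,0.01,0,-0.5],
    [3,1,13.5,0,0.01,0,-0.5],
    [3,1,13.5,0,0.01,0,-0.5],
    [3,1,13.5,0,0.01,0,-0.5],
    [3,1,13.5,0,0.01,0,-0.5],
    [3,1,13.5,0,0.01,0,-0.5]
  ]
}}

```text
t: 27.2
ee_pos: [0.5994, 0.234, 0.0301]
eef_rot: [[-0.996, 0.09, -0.002], [0.09, 0.996, 0.001], [0.002, 0.0, -1.0]]
contact_force: [-3.1, -1.0, 9.5]
gripper_width: 0.0572
grasp_force: 107.7
```

>>> {"op": "carry_out", "data": {
  "motion": [
    [0,0,-30,0,0,0,-0.5],
    [10,0,-51,0,0,-0.18,-0.5],
    [20,0,-51,0,0,-0.36,-0.5],
    [30,-1,-51,0,0,-0.54,-0.5],
    [40,-2,-51,0,0,-0.72,-0.5],
    [48,-3,-51,0,0,-0.9,-0.5],
    [48,-3,-51,0,0,-1.08,-0.5],
    [48,-3,-51,0,0,-1.26,-0.5]
  ]
}}

```text
t: 28.2
ee_pos: [0.5501, 0.2353, 0.079]
eef_rot: [[-0.385, -0.923, -0.005], [-0.923, 0.385, 0.001], [0.002, 0.005, -1.0]]
contact_force: [0.9, -0.3, -2.2]
gripper_width: 0.0568
grasp_force: 107.6
```

```bash
python3 - <<'E'
from car import *
s=bot.read_state(); print(s['ee_pos'],s['contact_force'],s['gripper_width'])
R2=tool(85,90,180); plan([([.55,.235,.08],R2),([.55,.235,.0305],R2)])
E
```

```text
[0.5501 0.2353 0.079 ] [ 0.8534 -0.2894 -2.1784] 0.056806767094738225
[0.3, -0.0, -1.0] [0.005, -0.001, -0.308]
[0.2, -0.3, 48.5] [0.005, -0.001, -0.308]
```

>>> {"op": "carry_out", "data": {
  "motion": [
    [0,0,-1,0,0,-0.17,-0.5],
    [0,0,-1,0,0,-0.308,-0.5],
    [0,0,15,0.002,0,-0.308,-0.5],
    [0,0,30,0.005,0,-0.308,-0.5],
    [0,0,42,0.005,0,-0.308,-0.5],
    [0,0,47,0.005,0,-0.308,-0.5],
    [0,0,48.5,0.005,0,-0.308,-0.5],
    [0,0,48.5,0.005,0,-0.308,-0.5]
  ]
}}

```text
t: 29.2
ee_pos: [0.5499, 0.2353, 0.0302]
eef_rot: [[-0.093, -0.996, -0.001], [-0.996, 0.093, -0.001], [0.001, 0.001, -1.0]]
contact_force: [-0.8, 0.2, -2.0]
gripper_width: 0.0574
grasp_force: 107.6
```

>>> {"op": "carry_out", "data": {
  "motion": [
    [0,0,0,0,0,0,0.6],
    [0,0,0,0,0,0,1],
    [0,0,0,0,0,0,1],
    [0,0,-20,0,0,0,1],
    [0,0,-60,0,0,0,1],
    [0,0,-80,0,0,0,1],
    [0,0,-80,0,0,0,1],
    [0,0,-80,0,0,0,1]
  ]
}}

```text
t: 30.2
ee_pos: [0.5492, 0.2351, 0.1089]
eef_rot: [[-0.093, -0.996, -0.003], [-0.996, 0.093, -0.001], [0.001, 0.003, -1.0]]
contact_force: [0.4, -0.2, 0.3]
gripper_width: 0.0853
grasp_force: 0.0
```

```bash
python3 -c "
from car import *
import wm; wm.wmods(); s=bot.read_state(); print(s['ee_pos'])
approach((.55,.235,85),49,[],[],.05)"
```

```text
[550.5, 234.7] [111.0, 60.0] 84.7 14946 [319. 252.] 0.0204 [94. 95. 95.]
[0.5489 0.235  0.1085]
rot 48.89803283598162
1 0.0 [ 37.  70.  51. 109. -34. -36.] [0.556 0.3   0.08 ]
1 0.0 [ 37.  72.  48. 104. -34. -36.] [0.556 0.3   0.03 ]
[-65.7, -0.8, 27.9] [0.006, 0.853, -0.004]
[-65.8, -1.0, 77.9] [0.006, 0.853, -0.004]
```

>>> {"op": "carry_out", "data": {
  "motion": [
    [-15,0,5,0.001,0.18,0,1],
    [-30,0,10,0.002,0.36,0,1],
    [-45,-1,18,0.003,0.54,-0.002,1],
    [-60,-1,24,0.004,0.72,-0.003,1],
    [-66,-1,28,0.006,0.853,-0.004,1],
    [-66,-1,50,0.006,0.853,-0.004,1],
    [-66,-1,68,0.006,0.853,-0.004,1],
    [-66,-1,77,0.006,0.853,-0.004,1]
  ]
}}

```text
t: 31.25
ee_pos: [0.5564, 0.3001, 0.0318]
eef_rot: [[-0.058, -0.996, -0.066], [-0.654, 0.088, -0.752], [0.755, -0.001, -0.656]]
contact_force: [0.2, -1.0, 0.8]
gripper_width: 0.0855
grasp_force: 0.0
```

>>> {"op": "carry_out", "data": {
  "motion": [
    [0,0,0,0,0,0,1],
    [0,0,0,0,0,0,-0.5],
    [0,0,0,0,0,0,-0.5],
    [0,0,0,0,0,0,-0.5],
    [0,0,0,0,0,0,-0.5],
    [0,0,0,0,0,0,-0.5],
    [0,0,0,0,0,0,-0.5],
    [0,0,0,0,0,0,-0.5]
  ]
}}

```text
t: 32.25
ee_pos: [0.5598, 0.3017, 0.0365]
eef_rot: [[-0.064, -0.996, -0.056], [-0.656, 0.084, -0.75], [0.752, -0.011, -0.659]]
contact_force: [5.3, 3.7, 7.3]
gripper_width: 0.0212
grasp_force: 4.3
```

```bash
python3 - <<'E'
from car import *
s=bot.read_state();print(s['contact_force'],s['ee_pos'])
grip((.5505,.2347,84.7))
path(3,.08,[[.56,.28,.13],[.56,.23,.25],[.56,.13,.26]],[.2,.5,.9,1])
E
```

```text
[5.3492 3.728  7.2523] [0.5598 0.3017 0.0365]
dx 0.06759239980477198 th 41.21480940871812 z 0.03648394827303625 w 0.021213085948804267
rot 116.97145677064955
0.2 0.0 [ 33.  51.  28.  89. -28. -28.] foot [0.534 0.172 0.072] top [0.564 0.274 0.102]
0.5 0.0 [ 25.  24.   5.  69. -19. -17.] foot [0.533 0.16  0.15 ] top [0.573 0.23  0.224]
0.9 0.0 [ 10.  -2. -35.  24.  -7.  -1.] foot [0.572 0.118 0.136] top [0.585 0.132 0.244]
1 0.0 [ -7.  -1. -48.   2.   5.  -5.] foot [0.614 0.012 0.088] top [0.614 0.012 0.198]
[84.6, -3.0, -45.3] [-0.023, -0.248, 0.324]
[207.6, -8.6, -86.9] [-0.058, -0.62, 0.809]
[280.8, -17.1, -18.4] [-0.105, -1.115, 1.456]
[319.2, -54.2, 101.1] [-0.117, -1.239, 1.618]
```

>>> {"op": "carry_out", "data": {
  "motion": [
    [0,0,0,0,0,0,1],
    [0,0,0,0,0,0,1],
    [0,0,0,0,0,0,1],
    [20,0,-20,0,-0.18,0,1],
    [40,0,-35,0,-0.36,0,1],
    [60,0,-50,0,-0.5,0,1],
    [60,0,-50,0,-0.5,0,1],
    [60,0,-50,0,-0.5,0,1]
  ]
}}

```text
t: 33.25
ee_pos: [0.556, 0.2988, 0.1105]
eef_rot: [[-0.082, -0.996, -0.029], [-0.934, 0.088, -0.347], [0.348, -0.001, -0.938]]
contact_force: [-0.2, 0.7, -1.0]
gripper_width: 0.0857
grasp_force: 0.0
```

```bash
sed -i 's/z=.0305; s=/z=.0245; s=/' feas.py; sed -i 's/print(np.round(r\[0\]/print(np.round(q.max(0),3),np.round(r[0]/' wm.py; python3 -c "
from car import *
import wm; im=wm.wmods(.008,.06); cv2.imwrite('pics/wE.png',im); s=bot.read_state(); print(s['ee_pos'])
"
```

```text
[0.606 0.29  0.024] [559.2, 229.2] [110.0, 60.0] 68.6 14118 [308. 206.] 0.0205 [126. 127. 127.]
[0.477 0.256 0.046] [447.4, 226.2] [59.0, 59.0] -4.2 7539 [486. 179.] 0.0426 [89. 88. 87.]
[0.5557 0.2991 0.1096]
```

View pics/wE.png

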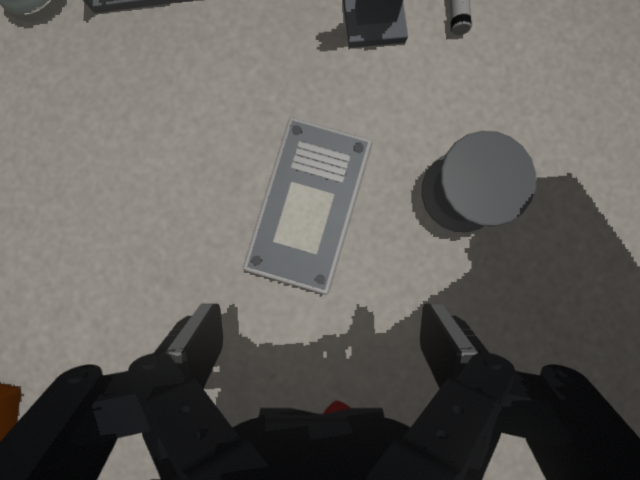

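The module is still flat, now turned to 68.6° (pixel (308,206)). I'll grip again with the TCP lower.

```bash
python3 -c "
from car import *
approach((.5592,.2292,68.6),49,[],[],.05)"
```

```text
rot 32.901001381262326
1 26.18 [ 32.  78.  69. 121. -27. -27.] [0.581 0.284 0.075]
1 21.51 [ 32.  82.  70. 119. -27. -27.] [0.581 0.284 0.024]
[0.0, -26.1, 37.4] [-0.165, 0.496, 0.238]
[-17.4, -26.1, 84.3] [-0.165, 0.496, 0.238]
```

```bash
python3 -c "
from car import *
R=tool(68.6,90,180); c=np.array([.5592,.2292,0]); plan([(c+[0,0,.08],R),(c+[0,0,.029],R)])
R2=tool(93,90,180); plan([([.535,.235,.06],R2),([.535,.235,.0305],R2)],c+[0,0,.029],R)
for th in (48,50): print(pick((.535,.235,93),th)[1])
"
```

```text
[54.7, -9.5, 51.9] [-0.051, -0.353, 0.284]
[36.9, -9.5, 99.7] [-0.051, -0.353, 0.284]
[3.4, 24.6, -31.0] [-0.0, -0.0, -0.426]
[3.4, 24.6, -1.5] [-0.0, -0.0, -0.426]
2.281462080692813e-12
1.1314366212771636e-13
```

>>> {"op": "carry_out", "data": {
  "motion": [
    [27,-5,25,-0.025,-0.17,0.14,1],
    [55,-9,52,-0.051,-0.353,0.284,1],
    [55,-9,52,-0.051,-0.353,0.284,1],
    [48,-9,70,-0.051,-0.353,0.284,1],
    [42,-9,88,-0.051,-0.353,0.284,1],
    [38,-9.5,97,-0.051,-0.353,0.284,1],
    [37,-9.5,99,-0.051,-0.353,0.284,1],
    [37,-9.5,99,-0.051,-0.353,0.284,-0.5]
  ]
}}

```text
t: 34.3
ee_pos: [0.5603, 0.23, 0.0307]
eef_rot: [[-0.365, -0.931, 0.002], [-0.931, 0.365, 0.001], [-0.002, -0.002, -1.0]]
contact_force: [-0.1, 0.5, -1.5]
gripper_width: 0.0699
grasp_force: 0.0
```

>>> {"op": "carry_out", "data": {
  "motion": [
    [0,0,0,0,0,0,-0.5],
    [0,0,0,0,0,0,-0.5],
    [0,0,0,0,0,0,-0.5],
    [0,0,0,0,0,0,-0.5],
    [0,0,0,0,0,0,-0.5],
    [1,8,-15,0,0,0,-0.5],
    [2,16,-31,0,0,-0.18,-0.5],
    [3,25,-31,0,0,-0.36,-0.5]
  ]
}}

```text
t: 35.3
ee_pos: [0.5362, 0.2363, 0.0639]
eef_rot: [[-0.008, -1.0, 0.005], [-1.0, 0.008, 0.002], [-0.002, -0.005, -1.0]]
contact_force: [-0.2, -1.2, -2.4]
gripper_width: 0.0568
grasp_force: 107.1
```

```bash
python3 -c "
from car import *
s=bot.read_state(); print(s['ee_pos'],s['contact_force'],s['gripper_width'])
R2=tool(93,90,180); plan([([.535,.235,.0305],R2)])
"
```

```text
[0.5362 0.2363 0.0639] [-0.17   -1.1951 -2.4304] 0.056808833490577824
[1.4, 1.4, 33.4] [-0.005, 0.002, -0.061]
```

>>> {"op": "carry_out", "data": {
  "motion": [
    [1,1,10,-0.005,0.002,-0.061,-0.5],
    [1,1,20,-0.005,0.002,-0.061,-0.5],
    [1,1,28,-0.005,0.002,-0.061,-0.5],
    [1,1,33,-0.005,0.002,-0.061,-0.5],
    [1,1,33,-0.005,0.002,-0.061,-0.5],
    [1,1,33,-0.005,0.002,-0.061,1],
    [1,1,33,-0.005,0.002,-0.061,1],
    [1,1,33,-0.005,0.002,-0.061,1]
  ]
}}

```text
t: 36.3
ee_pos: [0.5348, 0.2349, 0.0285]
eef_rot: [[0.046, -0.999, -0.003], [-0.999, -0.046, -0.001], [0.001, 0.003, -1.0]]
contact_force: [-0.1, -0.2, -0.6]
gripper_width: 0.0851
grasp_force: 0.0
```

>>> {"op": "carry_out", "data": {
  "motion": [
    [0,0,-15,0,0,0,1],
    [0,0,-50,0,0,0,1],
    [0,0,-70,0,0,0,1],
    [0,0,-70,0,0,0,1],
    [0,0,-70,0,0,0,1],
    [0,0,-70,0,0,0,1],
    [0,0,-70,0,0,0,1],
    [0,0,-70,0,0,0,1]
  ]
}}

```text
t: 37.3
ee_pos: [0.5346, 0.2348, 0.0983]
eef_rot: [[0.047, -0.999, -0.003], [-0.999, -0.047, -0.001], [0.001, 0.003, -1.0]]
contact_force: [-0.1, 0.3, -0.5]
gripper_width: 0.0852
grasp_force: 0.0
```

```bash
python3 -c "
from car import *
import wm; wm.wmods(); s=bot.read_state(); print(s['ee_pos'])
approach((.535,.235,93),49,[],[],.05)"
```

```text
[0.567 0.289 0.023] [535.2, 232.6] [60.0, 110.0] -87.3 16458 [320. 254.] 0.0204 [96. 97. 97.]
[0.5347 0.2349 0.0985]
rot 48.953288878378295
1 0.0 [ 39.  61.  31.  95. -37. -42.] [0.532 0.294 0.075]
1 0.0 [ 39.  63.  29.  90. -37. -42.] [0.532 0.294 0.024]
[-58.8, -0.0, 23.9] [0.005, 0.854, -0.004]
[-58.8, -0.2, 73.9] [0.005, 0.854, -0.004]
```

>>> {"op": "carry_out", "data": {
  "motion": [
    [-15,0,5,0.001,0.18,0,1],
    [-30,0,10,0.002,0.36,0,1],
    [-42,0,18,0.003,0.54,-0.002,1],
    [-52,0,22,0.004,0.72,-0.003,1],
    [-57,0,24,0.005,0.854,-0.004,1],
    [-57,0,46,0.005,0.854,-0.004,1],
    [-57,0,64,0.005,0.854,-0.004,1],
    [-57,0,73,0.005,0.854,-0.004,1]
  ]
}}

```text
t: 38.35
ee_pos: [0.5323, 0.2907, 0.0256]
eef_rot: [[0.033, -0.999, 0.039], [-0.657, -0.05, -0.753], [0.754, -0.001, -0.657]]
contact_force: [0.1, -0.4, 0.1]
gripper_width: 0.0855
grasp_force: 0.0
```

>>> {"op": "carry_out", "data": {
  "motion": [
    [0,0,0,0,0,0,1],
    [0,0,0,0,0,0,-0.5],
    [0,0,0,0,0,0,-0.5],
    [0,0,0,0,0,0,-0.5],
    [0,0,0,0,0,0,-0.5],
    [0,0,0,0,0,0,-0.5],
    [0,0,0,0,0,0,-0.5],
    [0,0,0,0,0,0,-0.5]
  ]
}}

```text
t: 39.35
ee_pos: [0.5328, 0.2927, 0.028]
eef_rot: [[0.033, -0.999, 0.042], [-0.657, -0.053, -0.752], [0.753, -0.003, -0.658]]
contact_force: [-0.2, 2.9, 6.5]
gripper_width: 0.0565
grasp_force: 105.9
```

```bash
python3 - <<'E'
from car import *
s=bot.read_state();print(s['contact_force'],s['ee_pos'])
grip((.5352,.2326,92.7))
path(3,.08,[[.55,.28,.13],[.55,.23,.25],[.56,.13,.26]],[.2,.5,.9,1])
E
```

```text
[-0.1668  2.9469  6.5088] [0.5328 0.2927 0.028 ]
dx 0.060160134982779556 th 41.10950221306242 z 0.027967087126106828 w 0.05650565636722871
rot 121.48194640034637
0.2 0.0 [ 34.  47.  20.  83. -30. -33.] foot [0.536 0.174 0.083] top [0.554 0.279 0.112]
0.5 0.0 [ 26.  22.   1.  66. -20. -20.] foot [0.526 0.158 0.162] top [0.56  0.233 0.235]
0.9 0.0 [ 10.  -3. -35.  23.  -7.  -2.] foot [0.565 0.117 0.144] top [0.577 0.132 0.253]
1 0.0 [ -7.   0. -48.   1.   5.  -6.] foot [0.614 0.012 0.088] top [0.614 0.012 0.198]
[85.8, -16.8, -56.8] [-0.024, -0.237, 0.351]
[209.0, -14.5, -98.1] [-0.061, -0.592, 0.877]
[282.6, -19.2, -29.0] [-0.11, -1.066, 1.579]
[318.4, -49.0, 98.6] [-0.122, -1.184, 1.754]
```

>>> {"op": "carry_out", "data": {
  "motion": [
    [43,-8,-28,-0.01,-0.1,0.15,-0.5],
    [86,-17,-57,-0.02,-0.2,0.297,-0.5],
    [117,-16,-67,-0.03,-0.3,0.445,-0.5],
    [148,-15,-78,-0.04,-0.4,0.59,-0.5],
    [179,-15,-88,-0.05,-0.5,0.74,-0.5],
    [209,-15,-98,-0.06,-0.6,0.88,-0.5],
    [227,-16,-81,-0.07,-0.7,1.04,-0.5],
    [245,-17,-64,-0.08,-0.8,1.18,-0.5]
  ]
}}

```text
t: 40.35
ee_pos: [0.5547, 0.1796, 0.2539]
eef_rot: [[-0.819, -0.452, 0.354], [-0.524, 0.841, -0.138], [-0.235, -0.298, -0.925]]
contact_force: [0.6, -0.8, -2.8]
gripper_width: 0.0562
grasp_force: 106.5
```

```bash
python3 - <<'E'
from car import *
s=bot.read_state();print(s['ee_pos'],s['gripper_width'],s['joint_pos'])
path(3,.08,[[.555,.1,.26]],[.8,1])
E
```

```text
[0.5547 0.1796 0.2539] 0.056170288188388345 [ 18.5601   9.3824 -16.3426  46.8046 -14.0991 -14.0704]
rot 39.381879876276614
0.8 0.0 [  6.  -5. -40.  19.  -4.  -2.] foot [0.564 0.092 0.144] top [0.572 0.101 0.253]
1 0.0 [ -7.   0. -48.   1.   5.  -6.] foot [0.614 0.012 0.088] top [0.614 0.012 0.198]
[40.0, -68.9, 5.5] [-0.031, -0.306, 0.456]
[65.6, -144.5, 84.8] [-0.039, -0.382, 0.57]
```

>>> {"op": "carry_out", "data": {
  "motion": [
    [13,-23,2,-0.01,-0.1,0.15,-0.5],
    [26,-46,4,-0.02,-0.2,0.3,-0.5],
    [40,-69,6,-0.031,-0.306,0.456,-0.5],
    [48,-94,32,-0.039,-0.382,0.57,-0.5],
    [57,-120,60,-0.039,-0.382,0.57,-0.5],
    [65,-144,85,-0.039,-0.382,0.57,-0.5],
    [65,-144,85,-0.039,-0.382,0.57,-0.5],
    [65,-144,85,-0.039,-0.382,0.57,-0.5]
  ]
}}

```text
t: 41.35
ee_pos: [0.5963, 0.0136, 0.2019]
eef_rot: [[-0.758, -0.009, 0.653], [-0.009, 1.0, 0.003], [-0.653, -0.003, -0.758]]
contact_force: [0.3, -1.0, -2.4]
gripper_width: 0.0563
grasp_force: 107.5
```

```bash
python3 hov.py 3 0
```

```text
module rack [-0.0005  0.0014] z 0.14162778240602197 tilt [0.0065 0.0035 1.    ]
top face 302 x [0.602  0.6114 0.6231] y [-0.0216  0.0524] z 0.19587161004586817 expect [0.6138 0.0136 0.1416]
rot 0.42650911709202677
1 0.0 [ -7.   9. -55. -14.   5.  -6.] foot [0.614 0.012 0.008] top [0.614 0.012 0.118]
[52.0, -1.6, 59.9] [-0.0, -0.005, 0.005]
```

>>> {"op": "carry_out", "data": {
  "motion": [
    [7,-1.5,9,0,-0.005,0.005,-0.5],
    [14,-1.5,17,0,-0.005,0.005,-0.5],
    [21,-1.5,26,0,-0.005,0.005,-0.5],
    [29,-1.5,34,0,-0.005,0.005,-0.5],
    [37,-1.5,43,0,-0.005,0.005,-0.5],
    [44,-1.5,51,0,-0.005,0.005,-0.5],
    [49,-1.5,56,0,-0.005,0.005,-0.5],
    [50.5,-1.5,58.5,0,-0.005,0.005,-0.5]
  ]
}}

```text
t: 42.4
ee_pos: [0.5968, 0.0118, 0.1243]
eef_rot: [[-0.754, -0.005, 0.657], [-0.004, 1.0, 0.003], [-0.657, -0.0, -0.754]]
contact_force: [0.2, 0.5, -2.2]
gripper_width: 0.0566
grasp_force: 107.5
```

```bash
python3 -c "
from car import *
c,M=now();s=bot.read_state();print(c,M[:,0],s['contact_force'],s['joint_pos']); path(3,0,[],[1])"
```

```text
[0.6147 0.0119 0.0641] [0.0011 0.0004 1.    ] [ 0.1625  0.5129 -2.1934] [ -7.371    8.5044 -54.2526 -13.5522   5.0154  -5.8165]
rot 0.07170579995642913
1 0.0 [ -7.   9. -55. -14.   5.  -6.] foot [0.614 0.012 0.008] top [0.614 0.012 0.118]
[1.1, 0.2, 0.6] [-0.001, -0.001, -0.0]
```

>>> {"op": "carry_out", "data": {
  "motion": [
    [1,0,0.6,0,0,0,-0.5],
    [1,0,0.6,0,0,0,-0.2],
    [1,0,0.6,0,0,0,0.6],
    [1,0,0.6,0,0,0,1],
    [1,0,0.6,0,0,0,1],
    [-8,0,-9,0,0,0,1],
    [-42,0,-48,0,0,0,1],
    [-78,0,-90,0,0,0,1]
  ]
}}

```text
t: 43.4
ee_pos: [0.5959, 0.0117, 0.2445]
eef_rot: [[-0.755, -0.005, 0.656], [-0.004, 1.0, 0.003], [-0.656, -0.0, -0.755]]
contact_force: [0.9, 0.3, 0.0]
gripper_width: 0.0856
grasp_force: 0.0
```

```bash
python3 - <<'E'
from car import *
B=(.438,-.232,-5.9); C=(.4278,-.3633,18.7)
for th in (49,50,51): print(th,pick(B,th)[0].round(1),pick(B,th)[1].round(1),bay(2,th)[1].round(1),bay(2,th)[0].round(1),bay(2,th,.06)[1].round(1))
for th in (52,54,56): print(th,pick(C,th)[0].round(1),pick(C,th)[1].round(1),bay(1,th)[1].round(1),bay(1,th)[0].round(1))
s=bot.read_state(); print(s['ee_pos'])
im,d,s=snap('top'); P,u,v=cloud('top',d,s)
for x in (.6783,.6463,.6143):
    k=(abs(P[:,2]-.118)<.008)&(abs(P[:,0]-x)<.014)&(abs(P[:,1]-.013)<.045); print(k.sum(),np.percentile(P[k],[3,50,97],axis=0).ravel() if k.sum() else '')
approach(B,50,[[.56,-.08,.26]],[.4],.05)
E
```

```text
49 [-24.9  73.4  48.5 112.5 -14.2 -12.7] 0.0 0.0 [ -8.    6.  -58.2 -14.9   5.6  -6.5] 0.0
50 [-24.8  74.9  51.1 114.7 -14.4 -12.4] 0.0 0.0 [ -8.    5.9 -57.  -12.6   5.4  -6.5] 0.0
51 [-24.7  76.6  54.  116.9 -14.5 -12.1] 0.0 0.0 [ -7.9   5.8 -55.9 -10.4   5.3  -6.5] 0.0
52 [-26.1  70.3  41.1 103.1 -33.7 -31.5] 0.0 1.1 [ -8.5   2.3 -58.4  -8.3   5.5  -7.1]
54 [-25.7  72.8  45.  106.7 -34.5 -29.9] 0.0 0.0 [ -8.3   2.3 -56.4  -4.4   5.2  -7.2]
56 [-25.3  75.5  49.4 110.7 -35.2 -28.4] 0.0 0.0 [ -8.1   2.5 -54.   -0.2   4.8  -7.2]
[0.5959 0.0117 0.2445]
229 [ 0.666  -0.0096  0.1113  0.6761  0.0183  0.1172  0.6869  0.0463  0.1223]
232 [ 0.6332 -0.0136  0.1115  0.6427  0.0141  0.117   0.653   0.042   0.1226]
165 [ 0.6073 -0.0111  0.1118  0.6153  0.0188  0.1168  0.6225  0.0442  0.1214]
rot 92.0170946262907
0.4 0.0 [-16.  16.  -3.  66.   2. -14.] [ 0.56 -0.08  0.26]
1 0.0 [-25.  73.  53. 119. -14. -12.] [ 0.497 -0.238  0.075]
1 0.0 [-25.  75.  51. 115. -14. -12.] [ 0.497 -0.238  0.024]
[28.0, -91.2, -30.5] [-0.004, 0.641, 0.048]
[199.5, -248.6, 65.2] [-0.011, 1.601, 0.121]
[232.9, -248.5, 102.5] [-0.011, 1.601, 0.121]
```

>>> {"op": "carry_out", "data": {
  "motion": [
    [10,-30,-10,-0.001,0.18,0.014,1],
    [20,-60,-20,-0.002,0.36,0.028,1],
    [28,-91,-30,-0.004,0.54,0.042,1],
    [65,-130,-15,-0.005,0.72,0.055,1],
    [100,-170,5,-0.006,0.9,0.07,1],
    [130,-210,25,-0.008,1.08,0.08,1],
    [165,-248,40,-0.009,1.26,0.095,1],
    [180,-248,52,-0.01,1.44,0.11,1]
  ]
}}

```text
t: 44.45
ee_pos: [0.4958, -0.24, 0.0847]
eef_rot: [[-0.743, 0.1, -0.662], [0.07, 0.995, 0.071], [0.666, 0.007, -0.746]]
contact_force: [1.0, -0.9, 0.4]
gripper_width: 0.0851
grasp_force: 0.0
```

```bash
python3 -c "
from car import *
s=bot.read_state(); print(s['ee_pos'],s['joint_pos'])
approach((.438,-.232,-5.9),50,[],[],.04)"
```

```text
[ 0.4958 -0.24    0.0847] [-25.7791  61.8799  37.7083 105.8583 -12.9106 -15.4639]
rot 8.286409435892741
1 0.0 [-25.  73.  53. 118. -14. -12.] [ 0.497 -0.238  0.064]
1 0.0 [-25.  75.  51. 115. -14. -12.] [ 0.497 -0.238  0.024]
[-14.2, 1.9, 14.4] [0.003, 0.144, 0.007]
[-40.9, 1.6, 44.3] [0.003, 0.144, 0.007]
```

>>> {"op": "carry_out", "data": {
  "motion": [
    [-14,2,14,0.003,0.144,0.007,1],
    [-14,2,14,0.003,0.144,0.007,1],
    [-23,2,24,0.003,0.144,0.007,1],
    [-32,2,34,0.003,0.144,0.007,1],
    [-38,2,41,0.003,0.144,0.007,1],
    [-40,2,43,0.003,0.144,0.007,1],
    [-41,2,44,0.003,0.144,0.007,1],
    [-41,2,44,0.003,0.144,0.007,1]
  ]
}}

```text
t: 45.45
ee_pos: [0.4984, -0.2346, 0.027]
eef_rot: [[-0.643, 0.098, -0.759], [0.063, 0.995, 0.076], [0.763, 0.001, -0.647]]
contact_force: [-0.1, 0.0, 0.1]
gripper_width: 0.0851
grasp_force: 0.0
```

```bash
python3 -c "
from car import *
s=bot.read_state(); print(s['ee_pos'],s['contact_force'])
p,R=pickpose((.438,-.232,-5.9),50); plan([(p,R)])"
```

```text
[ 0.4984 -0.2346  0.027 ] [-0.0694  0.045   0.1203]
[-1.2, -3.6, 2.4] [-0.003, 0.005, 0.004]
```

>>> {"op": "carry_out", "data": {
  "motion": [
    [-1,-3,2,0,0.005,0.004,1],
    [-1,-3,2,0,0.005,0.004,-0.5],
    [-1,-3,2,0,0.005,0.004,-0.5],
    [-1,-3,2,0,0.005,0.004,-0.5],
    [-1,-3,2,0,0.005,0.004,-0.5],
    [-1,-3,2,0,0.005,0.004,-0.5],
    [-1,-3,2,0,0.005,0.004,-0.5],
    [-1,-3,2,0,0.005,0.004,-0.5]
  ]
}}

```text
t: 46.45
ee_pos: [0.4973, -0.2376, 0.0247]
eef_rot: [[-0.639, 0.101, -0.762], [0.066, 0.995, 0.076], [0.766, -0.002, -0.643]]
contact_force: [5.0, -1.5, 5.0]
gripper_width: 0.0569
grasp_force: 106.8
```

```bash
python3 - <<'E'
from car import *
s=bot.read_state();print(s['contact_force'],s['ee_pos'])
grip((.438,-.232,-5.9))
path(2,.08,[[.49,-.22,.13],[.5,-.18,.26],[.53,-.1,.28]],[.15,.5,.9,1])
E
```

```text
[ 5.0264 -1.5036  5.0356] [ 0.4973 -0.2376  0.0247]
dx 0.05955164940063118 th 39.98938644756331 z 0.024741617221205502 w 0.056885177063380074
rot 90.17185037264078
0.15 0.0 [-25.  53.  29. 101. -11. -17.] foot [ 0.382 -0.21   0.089] top [ 0.489 -0.22   0.115]
0.5 0.0 [-26.  21.   4.  78.  -1. -23.] foot [ 0.43  -0.175  0.169] top [ 0.507 -0.18   0.246]
0.9 0.0 [-24.  -6. -33.  34.  12. -21.] foot [ 0.527 -0.099  0.165] top [ 0.544 -0.1    0.273]
1 0.0 [ -8.  -3. -50.   3.   5.  -6.] foot [0.582 0.012 0.088] top [0.582 0.012 0.198]
[86.5, 16.5, -60.8] [0.001, -0.235, -0.018]
[182.3, 57.1, -148.9] [0.004, -0.785, -0.06]
[183.8, 139.6, -178.6] [0.007, -1.412, -0.107]
[107.9, 254.8, -149.0] [0.008, -1.569, -0.119]
```

>>> {"op": "carry_out", "data": {
  "motion": [
    [43,8,-30,0,-0.12,-0.01,-0.5],
    [86,16,-61,0.001,-0.235,-0.018,-0.5],
    [118,30,-90,0.002,-0.42,-0.032,-0.5],
    [150,44,-120,0.003,-0.6,-0.046,-0.5],
    [182,57,-149,0.004,-0.785,-0.06,-0.5],
    [182,80,-159,0.005,-0.96,-0.073,-0.5],
    [183,110,-169,0.006,-1.14,-0.087,-0.5],
    [184,140,-179,0.007,-1.32,-0.1,-0.5]
  ]
}}

```text
t: 47.45
ee_pos: [0.5289, -0.0984, 0.2792]
eef_rot: [[-0.9, 0.009, 0.436], [0.014, 1.0, 0.007], [-0.436, 0.013, -0.9]]
contact_force: [0.9, -0.6, -1.7]
gripper_width: 0.057
grasp_force: 107.0
```

```bash
python3 - <<'E'
from car import *
s=bot.read_state();print(s['ee_pos'],s['gripper_width'],s['joint_pos'])
path(2,.08,[[.54,-.02,.27]],[1,1])
E
```

```text
[ 0.5289 -0.0984  0.2792] 0.05699002023519992 [-22.6987  -2.6575 -27.3994  41.3343  10.0812 -19.867 ]
rot 14.194680929554721
1 0.0 [-14. -11. -45.  17.   9. -11.] foot [ 0.555 -0.02   0.155] top [ 0.555 -0.02   0.265]
1 0.0 [ -8.  -3. -50.   3.   5.  -6.] foot [0.582 0.012 0.088] top [0.582 0.012 0.198]
[-4.9, 78.4, 13.7] [0.002, -0.247, -0.02]
[0.1, 109.6, 86.7] [0.002, -0.247, -0.02]
```

>>> {"op": "carry_out", "data": {
  "motion": [
    [-2,40,7,0.001,-0.12,-0.01,-0.5],
    [-5,78,14,0.002,-0.247,-0.02,-0.5],
    [-4,109,30,0.002,-0.247,-0.02,-0.5],
    [-2,110,60,0.002,-0.247,-0.02,-0.5],
    [0,110,87,0.002,-0.247,-0.02,-0.5],
    [0,110,87,0.002,-0.247,-0.02,-0.5],
    [0,110,87,0.002,-0.247,-0.02,-0.5],
    [0,110,87,0.002,-0.247,-0.02,-0.5]
  ]
}}

```text
t: 48.45
ee_pos: [0.5692, 0.0107, 0.2042]
eef_rot: [[-0.767, -0.006, 0.642], [-0.006, 1.0, 0.003], [-0.642, -0.001, -0.767]]
contact_force: [0.5, -0.1, -2.8]
gripper_width: 0.0569
grasp_force: 107.9
```

```bash
python3 hov.py 2 0
```

```text
module rack [-0.0304 -0.0012] z 0.144646114494887 tilt [0.0014 0.0012 1.    ]
top face 295 x [0.5727 0.5826 0.5928] y [-0.0233  0.0522] z 0.19808198609078498 expect [0.5839 0.0107 0.1446]
rot 0.09135795072284907
1 0.0 [ -8.   6. -57. -13.   5.  -6.] foot [0.582 0.012 0.008] top [0.582 0.012 0.118]
[53.9, 1.2, 61.6] [-0.001, -0.001, 0.001]
```

>>> {"op": "carry_out", "data": {
  "motion": [
    [6,1,9,0,0,0,-0.5],
    [13,1,18,0,0,0,-0.5],
    [21,1,27,0,0,0,-0.5],
    [29,1,36,0,0,0,-0.5],
    [38,1,45,0,0,0,-0.5],
    [45,1,52,0,0,0,-0.5],
    [50,1,57,0,0,0,-0.5],
    [52.5,1,60,0,0,0,-0.5]
  ]
}}

```text
t: 49.5
ee_pos: [0.5673, 0.0118, 0.1233]
eef_rot: [[-0.768, -0.007, 0.641], [-0.006, 1.0, 0.004], [-0.641, -0.001, -0.768]]
contact_force: [-3.0, -0.1, 6.3]
gripper_width: 0.0564
grasp_force: 108.9
```

```bash
python3 -c "
from car import *
c,M=now();s=bot.read_state();print(c,M[:,0],s['contact_force'],s['joint_pos']); path(2,0,[],[1])"
```

```text
[0.5819 0.0118 0.0638] [0.0022 0.001  1.    ] [-2.9614 -0.1295  6.3367] [ -7.8779   5.5837 -56.7818 -11.9423   5.2424  -6.396 ]
rot 0.13631138147930247
1 0.0 [ -8.   6. -57. -13.   5.  -6.] foot [0.582 0.012 0.008] top [0.582 0.012 0.118]
[0.3, 0.0, 0.8] [-0.001, -0.002, 0.001]
```

>>> {"op": "carry_out", "data": {
  "motion": [
    [0,0,0,0,0,0,-0.5],
    [0,0,0,0,0,0,-0.2],
    [0,0,0,0,0,0,0.6],
    [0,0,0,0,0,0,1],
    [0,0,0,0,0,0,1],
    [-7,0,-9,0,0,0,1],
    [-40,0,-48,0,0,0,1],
    [-78,0,-94,0,0,0,1]
  ]
}}

```text
t: 50.5
ee_pos: [0.5654, 0.012, 0.2454]
eef_rot: [[-0.77, -0.007, 0.638], [-0.006, 1.0, 0.004], [-0.638, -0.001, -0.77]]
contact_force: [1.9, 0.9, -0.8]
gripper_width: 0.0854
grasp_force: 0.0
```

```bash
python3 - <<'E'
from car import *
print(bot.read_state()['ee_pos'])
approach((.4278,-.3633,18.7),54.5,[[.52,-.14,.28]],[.35],.05)
E
```

```text
[0.5654 0.012  0.2454]
rot 95.49530835441338
0.35 0.0 [-22.  11.  -7.  64.   0. -29.] [ 0.52 -0.14  0.28]
1 0.0 [-26.  71.  48. 112. -35. -30.] [ 0.487 -0.343  0.075]
1 0.0 [-26.  73.  46. 108. -35. -30.] [ 0.487 -0.343  0.024]
[13.8, -151.8, -56.2] [0.016, 0.57, -0.124]
[171.6, -354.7, 80.1] [0.046, 1.628, -0.355]
[203.5, -354.7, 118.6] [0.046, 1.628, -0.355]
```

>>> {"op": "carry_out", "data": {
  "motion": [
    [4,-45,-18,0.005,0.17,-0.037,1],
    [9,-100,-37,0.01,0.34,-0.074,1],
    [14,-152,-56,0.016,0.52,-0.113,1],
    [45,-192,-30,0.02,0.7,-0.15,1],
    [76,-232,-3,0.025,0.88,-0.19,1],
    [107,-274,22,0.03,1.06,-0.23,1],
    [138,-315,48,0.035,1.24,-0.27,1],
    [160,-354,66,0.04,1.42,-0.31,1]
  ]
}}

```text
t: 51.5
ee_pos: [0.4888, -0.3444, 0.0914]
eef_rot: [[-0.718, -0.287, -0.634], [-0.192, 0.957, -0.216], [0.669, -0.033, -0.742]]
contact_force: [-0.1, -0.5, -0.1]
gripper_width: 0.0851
grasp_force: 0.0
```

```bash
python3 -c "
from car import *
s=bot.read_state(); print(s['ee_pos'],s['joint_pos'])
approach((.4278,-.3633,18.7),54.5,[],[],.04)"
```

```text
[ 0.4888 -0.3444  0.0914] [-27.8668  57.7577  31.4977  95.5197 -29.1798 -35.3364]
rot 12.728012783911353
1 0.0 [-26.  71.  47. 111. -35. -30.] [ 0.487 -0.343  0.064]
1 0.0 [-26.  73.  46. 108. -35. -30.] [ 0.487 -0.343  0.024]
[-16.8, 2.5, 21.0] [0.004, 0.217, -0.049]
[-43.6, 3.9, 50.7] [0.004, 0.217, -0.049]
```

>>> {"op": "carry_out", "data": {
  "motion": [
    [-8,1,10,0.002,0.11,-0.025,1],
    [-17,2.5,21,0.004,0.217,-0.049,1],
    [-17,2.5,21,0.004,0.217,-0.049,1],
    [-26,3,31,0.004,0.217,-0.049,1],
    [-35,3.5,41,0.004,0.217,-0.049,1],
    [-41,4,47,0.004,0.217,-0.049,1],
    [-43,4,50,0.004,0.217,-0.049,1],
    [-43,4,50,0.004,0.217,-0.049,1]
  ]
}}

```text
t: 52.5
ee_pos: [0.4867, -0.3415, 0.0271]
eef_rot: [[-0.553, -0.32, -0.769], [-0.187, 0.947, -0.259], [0.812, 0.001, -0.584]]
contact_force: [0.0, 0.4, -0.5]
gripper_width: 0.0852
grasp_force: 0.0
```

```bash
python3 -c "
from car import *
s=bot.read_state(); print(s['ee_pos'],s['contact_force'])
p,R=pickpose((.4278,-.3633,18.7),54.5); plan([(p,R)])"
```

```text
[ 0.4867 -0.3415  0.0271] [ 0.0039  0.4441 -0.4918]
[-1.9, -1.8, 1.9] [0.001, 0.004, 0.0]
```

>>> {"op": "carry_out", "data": {
  "motion": [
    [-2,-2,2,0,0.004,0,1],
    [-2,-2,2,0,0.004,0,-0.5],
    [-2,-2,2,0,0.004,0,-0.5],
    [-2,-2,2,0,0.004,0,-0.5],
    [-2,-2,2,0,0.004,0,-0.5],
    [-2,-2,2,0,0.004,0,-0.5],
    [-2,-2,2,0,0.004,0,-0.5],
    [-2,-2,2,0,0.004,0,-0.5]
  ]
}}

```text
t: 53.5
ee_pos: [0.4876, -0.3436, 0.0245]
eef_rot: [[-0.551, -0.321, -0.771], [-0.186, 0.947, -0.261], [0.814, -0.0, -0.581]]
contact_force: [6.1, 0.9, 4.9]
gripper_width: 0.0564
grasp_force: 106.0
```

```bash
python3 - <<'E'
from car import *
s=bot.read_state();print(s['contact_force'],s['ee_pos'])
grip((.4278,-.3633,18.7))
path(1,.08,[[.48,-.32,.13],[.48,-.22,.27],[.49,-.12,.29]],[.15,.5,.9,1])
E
```

```text
[6.1468 0.8638 4.944 ] [ 0.4876 -0.3436  0.0245]
dx 0.06293627450792494 th 35.544486076731154 z 0.024496806967156635 w 0.05636038927823268
rot 91.43482754292441
0.15 0.0 [-27.  53.  28.  97. -28. -34.] foot [ 0.374 -0.353  0.089] top [ 0.476 -0.322  0.114]
0.5 0.0 [-27.  21.   5.  79.  -9. -36.] foot [ 0.409 -0.238  0.177] top [ 0.485 -0.22   0.254]
0.9 0.0 [-28.  -7. -30.  43.  12. -28.] foot [ 0.486 -0.123  0.171] top [ 0.503 -0.12   0.28 ]
1 0.0 [ -8.  -5. -48.  12.   5.  -7.] foot [0.55  0.012 0.088] top [0.55  0.012 0.198]
[85.6, 24.7, -61.7] [-0.009, -0.233, 0.052]
[180.9, 119.4, -169.2] [-0.029, -0.778, 0.174]
[173.1, 210.9, -214.6] [-0.053, -1.401, 0.314]
[55.0, 320.8, -235.4] [-0.059, -1.556, 0.348]
```

>>> {"op": "carry_out", "data": {
  "motion": [
    [43,12,-30,-0.004,-0.12,0.026,-0.5],
    [86,25,-62,-0.009,-0.233,0.052,-0.5],
    [118,56,-98,-0.015,-0.41,0.09,-0.5],
    [150,88,-134,-0.022,-0.59,0.13,-0.5],
    [181,119,-169,-0.029,-0.77,0.174,-0.5],
    [178,150,-185,-0.036,-0.95,0.213,-0.5],
    [176,180,-200,-0.043,-1.13,0.253,-0.5],
    [173,211,-215,-0.05,-1.31,0.293,-0.5]
  ]
}}

```text
t: 54.5
ee_pos: [0.4892, -0.1186, 0.2894]
eef_rot: [[-0.928, -0.05, 0.368], [-0.058, 0.998, -0.01], [-0.367, -0.031, -0.93]]
contact_force: [0.1, -0.1, -2.4]
gripper_width: 0.0565
grasp_force: 106.6
```

```bash
python3 - <<'E'
from car import *
s=bot.read_state();print(s['ee_pos'],s['gripper_width'],s['joint_pos'])
path(1,.08,[[.5,-.02,.28]],[1,1])
E
```

```text
[ 0.4892 -0.1186  0.2894] 0.056452707123751424 [-25.8566  -4.009  -25.3016  48.8364   8.72   -27.5157]
rot 14.255082427892543
1 0.0 [-15. -14. -42.  27.   9. -12.] foot [ 0.514 -0.02   0.162] top [ 0.514 -0.02   0.272]
1 0.0 [ -8.  -5. -48.  12.   5.  -7.] foot [0.55  0.012 0.088] top [0.55  0.012 0.198]
[-12.2, 98.2, 11.7] [-0.007, -0.243, 0.051]
[-20.1, 130.2, 93.4] [-0.007, -0.243, 0.051]
```

>>> {"op": "carry_out", "data": {
  "motion": [
    [-6,50,6,-0.003,-0.12,0.025,-0.5],
    [-12,98,12,-0.007,-0.243,0.051,-0.5],
    [-14,125,35,-0.007,-0.243,0.051,-0.5],
    [-17,130,65,-0.007,-0.243,0.051,-0.5],
    [-20,130,93,-0.007,-0.243,0.051,-0.5],
    [-20,130,93,-0.007,-0.243,0.051,-0.5],
    [-20,130,93,-0.007,-0.243,0.051,-0.5],
    [-20,130,93,-0.007,-0.243,0.051,-0.5]
  ]
}}

```text
t: 55.5
ee_pos: [0.5363, 0.0097, 0.2073]
eef_rot: [[-0.816, -0.01, 0.579], [-0.009, 1.0, 0.003], [-0.579, -0.002, -0.816]]
contact_force: [0.4, 0.0, -2.4]
gripper_width: 0.0558
grasp_force: 107.6
```

```bash
python3 hov.py 1 0
```

```text
module rack [-0.0638 -0.0019] z 0.14430721128438984 tilt [0.0033 0.0025 1.    ]
top face 282 x [0.5396 0.5492 0.5597] y [-0.0249  0.0483] z 0.1970580160587877 expect [0.5505 0.0097 0.1443]
rot 0.23527948164211862
1 0.0 [ -8.   2. -56.  -3.   5.  -7.] foot [0.55  0.012 0.008] top [0.55  0.012 0.118]
[47.6, 2.0, 66.1] [-0.001, -0.003, 0.002]
```

>>> {"op": "carry_out", "data": {
  "motion": [
    [6,2,10,0,-0.002,0.002,-0.5],
    [12,2,19,0,-0.002,0.002,-0.5],
    [19,2,29,0,-0.002,0.002,-0.5],
    [26,2,38,0,-0.002,0.002,-0.5],
    [33,2,48,0,-0.002,0.002,-0.5],
    [40,2,56,0,-0.002,0.002,-0.5],
    [45,2,62,0,-0.002,0.002,-0.5],
    [46,2,64,0,-0.002,0.002,-0.5]
  ]
}}

```text
t: 56.55
ee_pos: [0.5363, 0.0117, 0.128]
eef_rot: [[-0.814, -0.008, 0.581], [-0.008, 1.0, 0.004], [-0.581, -0.001, -0.814]]
contact_force: [-1.1, -0.2, 5.1]
gripper_width: 0.056
grasp_force: 108.4
```

```bash
python3 -c "
from car import *
c,M=now();s=bot.read_state();print(c,M[:,0],s['contact_force'],s['joint_pos'],s['gripper_width']); path(1,0,[],[1])"
```

```text
[0.5508 0.0118 0.065 ] [0.0006 0.0013 1.    ] [-1.1197 -0.2373  5.0921] [ -8.1947   1.9737 -55.3988  -2.5766   4.9671  -7.1198] 0.055957688160646675
rot 0.08061057835166405
1 0.0 [ -8.   2. -56.  -3.   5.  -7.] foot [0.55  0.012 0.008] top [0.55  0.012 0.118]
[1.6, -0.2, 1.4] [-0.001, -0.001, 0.001]
```

>>> {"op": "carry_out", "data": {
  "motion": [
    [0.5,0,0.5,0,0,0,-0.5],
    [0.5,0,0.5,0,0,0,-0.2],
    [0.5,0,0.5,0,0,0,0.6],
    [0.5,0,0.5,0,0,0,1],
    [0.5,0,0.5,0,0,0,1],
    [-6,0,-9,0,0,0,1],
    [-35,0,-49,0,0,0,1],
    [-70,0,-98,0,0,0,1]
  ]
}}

```text
t: 57.55
ee_pos: [0.5341, 0.0121, 0.2472]
eef_rot: [[-0.818, -0.008, 0.576], [-0.007, 1.0, 0.004], [-0.576, -0.001, -0.818]]
contact_force: [2.1, 0.4, -0.3]
gripper_width: 0.085
grasp_force: 0.0
```

```bash
python3 - <<'E'
from car import *
s=bot.read_state(); print(s['ee_pos'])
p=np.array([.43,.0,.3]); R=tool(90.5,90,0)
for r in (90.5,-89.5): print(r,ik(p,tool(r),[[-6,10,0,80,0,90.],[-6,10,0,80,0,-90.]]))
plan([(p,R),(p,tool(-89.5))])
print(np.degrees(Ro.from_matrix(s['eef_rot'].T@R).magnitude()))
E
```

```text
[0.5341 0.0121 0.2472]
90.5 (array([ -8.4652,   4.1742, -11.3547,  74.4711,   0.    ,  81.0348]), np.float64(1.9279460323525777e-13))
-89.5 (array([ -8.4652,   4.1742, -11.3547,  74.4711,  -0.    , -98.9652]), np.float64(2.4383268990095743e-13))
[54.8, -11.3, -103.2] [0.48, 0.481, 1.517]
[54.8, -11.3, -103.2] [-0.481, 0.48, -1.517]
95.21716009698126
```

>>> {"op": "carry_out", "data": {
  "motion": [
    [7,-1,-13,0.05,0.05,0.16,1],
    [14,-3,-26,0.1,0.1,0.33,1],
    [21,-4,-39,0.16,0.16,0.5,1],
    [28,-6,-52,0.21,0.21,0.67,1],
    [35,-7,-65,0.27,0.27,0.84,1],
    [42,-9,-78,0.32,0.32,1.01,1],
    [49,-10,-91,0.37,0.37,1.18,1],
    [55,-11,-103,0.43,0.43,1.35,1]
  ]
}}

```text
t: 58.55
ee_pos: [0.4309, 0.0003, 0.3003]
eef_rot: [[-0.169, 0.984, 0.058], [0.984, 0.172, -0.048], [-0.057, 0.048, -0.997]]
contact_force: [-0.7, 0.1, -1.2]
gripper_width: 0.0852
grasp_force: 0.0
```

```bash
python3 - <<'E'
from car import *
im,d,s=snap('top','t9'); P,u,v=cloud('top',d,s); print(s['ee_pos'])
a=np.radians(RA)
for b in range(1,6):
    x=rack(-.096+.032*b,0,0)[0]-.0013
    k=(abs(P[:,2]-.118)<.008)&(abs(P[:,0]-x)<.014)&(abs(P[:,1]-.013)<.045)
    q=P[k]; r=cv2.minAreaRect((q[:,:2]*1000).astype(np.float32)) if len(q) else None
    print(b,len(q),np.percentile(q,[3,50,97],axis=0).ravel() if len(q) else '',r)
for c in ('top',):
    for m in bot.masks_of(c,'bar'):
        vv,uu=np.nonzero(m['mask']); Q=at_d(c,s,np.c_[uu,vv],d[vv,uu]); Q=Q[(d[vv,uu]>0)&(Q[:,2]<.03)]
        r=cv2.minAreaRect((Q[:,:2]*1000).astype(np.float32)); print('bar',round(m['p'],2),r,m['position'])
i2,_,_=snap('scene'); cv2.imwrite('pics/c9.png',np.hstack([cv2.resize(im[120:300,210:390],(400,400)),cv2.resize(i2[160:340,250:430],(400,400))]))
plan([([.43,.0,.3],tool(90.5))])
E
```

```text
[0.4309 0.0003 0.3003]
1 131 [ 0.5462 -0.0148  0.1119  0.5536  0.0131  0.1169  0.5587  0.0404  0.1221] ((551.977783203125, 11.838367462158203), (15.620772361755371, 57.6185417175293), 0.5767633318901062)
2 233 [ 0.5697 -0.0149  0.1109  0.5793  0.0147  0.1164  0.589   0.0421  0.1224] ((579.3076171875, 13.706613540649414), (22.190799713134766, 58.27302169799805), 1.9147409200668335)
3 231 [ 0.6027 -0.0131  0.1115  0.6119  0.0147  0.1165  0.622   0.0427  0.122 ] ((612.5849609375, 15.69537353515625), (21.102121353149414, 58.10480499267578), 0.23335762321949005)
4 227 [ 0.6339 -0.0137  0.1113  0.6425  0.0143  0.1168  0.653   0.042   0.1219] ((643.3815307617188, 14.447322845458984), (21.80898666381836, 59.993446350097656), 2.31992244720459)
5 236 [ 0.6665 -0.0096  0.111   0.6765  0.0183  0.1165  0.6869  0.0463  0.1221] ((676.9262084960938, 18.653512954711914), (23.184368133544922, 60.19783401489258), 2.2825825214385986)
[0.6, -2.1, -0.2] [0.056, 0.056, 0.17]
```

View pics/c9.png

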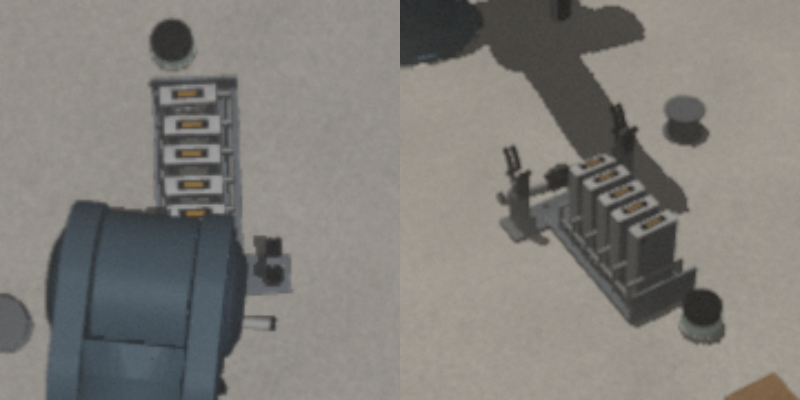

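All five stand with tops at about 0.117 m. The bay 5 module sits about 4–5 mm off-centre, within the 8 mm limit. Next is the bar.

>>> {"op": "carry_out", "data": {
  "motion": [
    [0.5,-2,0,0.056,0.056,0.17,1],
    [0.5,-2,0,0.056,0.056,0.17,1],
    [0.5,-2,0,0.056,0.056,0.17,1],
    [0.5,-2,0,0.056,0.056,0.17,0.2],
    [0.5,-2,0,0.056,0.056,0.17,0.2],
    [0.5,-2,0,0.056,0.056,0.17,0.2],
    [0.5,-2,0,0.056,0.056,0.17,0.2],
    [0.5,-2,0,0.056,0.056,0.17,0.2]
  ]
}}

```text
t: 59.7
ee_pos: [0.4293, 0.0003, 0.2998]
eef_rot: [[-0.007, 1.0, -0.001], [1.0, 0.007, 0.001], [0.001, -0.001, -1.0]]
contact_force: [-0.0, 0.6, 0.1]
gripper_width: 0.0515
grasp_force: 0.0
```

```bash
cat > bar.py <<'E'
from car import *
im,d,s=snap('wrist','wb'); print(s['ee_pos'],s['gripper_width'])
P,u,v=cloud('wrist',d,s); Z=np.zeros(d.shape+(3,));Z[v,u]=P
for m in bot.masks_of('wrist','bar'):
    Q=Z[m['mask']]; Q=Q[(Q[:,2]>.009)&(Q[:,2]<.03)]
    if len(Q)<50: continue
    r=cv2.minAreaRect((Q[:,:2]*1000).astype(np.float32)); print('bar',round(m['p'],2),r,m['position'])
    k=Q[:,2]>.0158; q=Q[k]; r=cv2.minAreaRect((q[:,:2]*1000).astype(np.float32)); print('sleeve',k.sum(),r,np.median(q,0))
# clips
t=P[(P[:,2]>.085)&(P[:,2]<.14)&(P[:,0]<.535)&(P[:,0]>.44)&(abs(P[:,1]-.011)<.12)]
for sg in (-1,1):
    w=t[(t[:,1]-.011)*sg>.04]; print(len(w),w.mean(0),w.min(0),w.max(0)) if len(w) else 0
    print(np.histogram(w[:,0],bins=np.arange(.46,.54,.004)))
E
python3 bar.py
```

```text
[0.4293 0.0003 0.2998] 0.05147820229153181
bar 0.73 ((557.1058349609375, 52.29821014404297), (275.1180725097656, 168.8025665283203), 30.003942489624023) [392.5, 177.2]
sleeve 480 ((597.4329223632812, 10.630500793457031), (228.71258544921875, 174.07803344726562), 0.692673921585083) [0.5658 0.0473 0.0266]
bar 0.58 ((451.1433410644531, 25.782005310058594), (199.0292205810547, 18.031021118164062), 85.07850646972656) [343.0, 173.4]
sleeve 1062 ((451.1236877441406, 25.611358642578125), (198.68783569335938, 18.009973526000977), 85.13580322265625) [0.4516 0.0283 0.0174]
791 [ 0.5009 -0.0685  0.106 ] [ 0.4759 -0.0786  0.085 ] [ 0.5241 -0.0616  0.1297]
(array([  0,   0,   0,   1,  59, 119,  71,  46,  18,  16,  32,  84,  99,
       110,  86,  49,   1,   0,   0,   0]), array([0.46 , 0.464, 0.468, 0.472, 0.476, 0.48 , 0.484, 0.488, 0.492,
       0.496, 0.5  , 0.504, 0.508, 0.512, 0.516, 0.52 , 0.524, 0.528,
       0.532, 0.536, 0.54 ]))
998 [0.4995 0.0889 0.1093] [0.4739 0.0802 0.085 ] [0.5228 0.0975 0.13  ]
(array([  0,   0,   0,  41, 118,  94,  73,  42,  21,  40,  37, 148, 118,
       136, 104,  26,   0,   0,   0,   0]), array([0.46 , 0.464, 0.468, 0.472, 0.476, 0.48 , 0.484, 0.488, 0.492,
       0.496, 0.5  , 0.504, 0.508, 0.512, 0.516, 0.52 , 0.524, 0.528,
       0.532, 0.536, 0.54 ]))
```

View pics/wb.png

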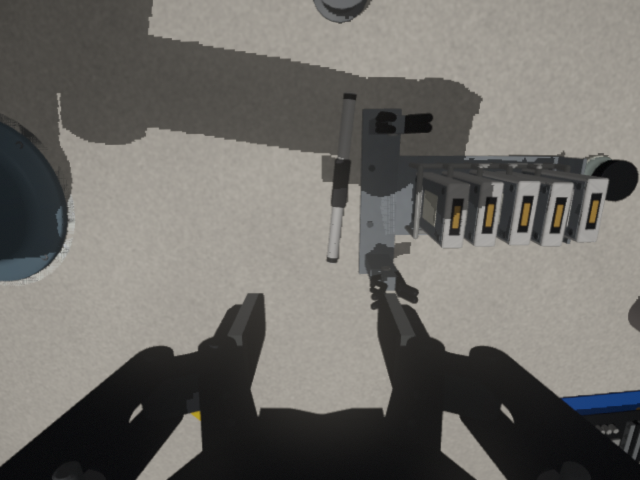

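```bash
python3 - <<'E'
from car import *
R=tool(85.1); c=np.array([.4511,.0257,0]); R2=tool(90.5); q=rack(-.116,0,0); print(q)
plan([(c+[0,0,.09],R),(c+[0,0,.035],R)])
plan([(c+[0,0,.2],R),(q+[0,0,.2],R2)],c+[0,0,.035],R)
print(ik(q+[0,0,.118],R2,[[-8,10,0,80,0,81]]))
E
```

```text
[0.4983 0.0112 0.    ]
[25.1, 22.3, 209.8] [-0.001, -0.001, 0.092]
[25.0, 22.4, 264.8] [-0.001, -0.001, 0.092]
[0.0, -0.0, -165.0] [0.0, 0.0, 0.0]
[-10.4, 48.3, -165.0] [0.0, 0.0, -0.094]
(array([ -6.01  ,  17.998 , -22.1865,  49.8156,  -0.    ,  83.49  ]), np.float64(2.0476469230563735e-12))
```

>>> {"op": "carry_out", "data": {
  "motion": [
    [25,22,60,0,0,0.092,0],
    [25,22,120,0,0,0.092,0],
    [25,22,180,0,0,0.092,0],
    [25,22,215,0,0,0.092,0],
    [25,22,235,0,0,0.092,0],
    [25,22,250,0,0,0.092,0],
    [25,22,260,0,0,0.092,0],
    [25,22,263,0,0,0.092,0]
  ]
}}

```text
t: 60.8
ee_pos: [0.4505, 0.0257, 0.0364]
eef_rot: [[0.085, 0.996, -0.002], [0.996, -0.085, 0.001], [0.001, -0.002, -1.0]]
contact_force: [0.3, 0.3, -0.7]
gripper_width: 0.0428
grasp_force: 0.0
```

```bash
python3 - <<'E'
from car import *
s=bot.read_state(); print(s['ee_pos'],s['contact_force'],s['gripper_width'])
plan([([.4511,.0257,.0345],tool(85.1))])
E
```

```text
[0.4505 0.0257 0.0364] [ 0.2744  0.3048 -0.7021] 0.04278132007919924
[0.1, 0.6, 1.9] [-0.002, -0.001, 0.0]
```

>>> {"op": "carry_out", "data": {
  "motion": [
    [0,0.6,2,0,0,0,0],
    [0,0.6,2,0,0,0,-1],
    [0,0.6,2,0,0,0,-1],
    [0,0.6,2,0,0,0,-1],
    [0,0.6,2,0,0,0,-1],
    [0,0.6,2,0,0,0,-1],
    [0,0.6,2,0,0,0,-1],
    [0,0.6,2,0,0,0,-1]
  ]
}}

```text
t: 61.8
ee_pos: [0.4518, 0.0256, 0.0357]
eef_rot: [[0.085, 0.996, -0.0], [0.996, -0.085, 0.001], [0.001, -0.0, -1.0]]
contact_force: [-1.6, 0.5, 4.0]
gripper_width: 0.0148
grasp_force: 98.0
```

>>> {"op": "carry_out", "data": {
  "motion": [
    [0,0,-20,0,0,0,-1],
    [0,0,-70,0,0,0,-1],
    [0,0,-120,0,0,0,-1],
    [0,0,-165,0,0,0,-1],
    [-5,24,-165,0,0,-0.05,-1],
    [-10,48,-165,0,0,-0.094,-1],
    [-10,48,-165,0,0,-0.094,-1],
    [-10,48,-165,0,0,-0.094,-1]
  ]
}}

```text
t: 62.8
ee_pos: [0.4974, 0.0117, 0.1993]
eef_rot: [[-0.008, 1.0, -0.003], [1.0, 0.008, 0.001], [0.001, -0.003, -1.0]]
contact_force: [-0.5, 0.7, -1.7]
gripper_width: 0.0145
grasp_force: 98.4
```

```bash
cat > bar2.py <<'E'
from car import *
s=bot.read_state(); print(s['ee_pos'],s['contact_force'],s['gripper_width'],s['grasp_force'])
zb=s['ee_pos'][2]-.0255
im,d,s=snap('wrist','wb2'); P,u,v=cloud('wrist',d,s)
k=(abs(P[:,2]-zb)<.014)&(abs(P[:,0]-.498)<.03)&(abs(P[:,1]-.011)<.13); q=P[k]
print(len(q)); 
for lo_,hi_ in ((-.09,-.035),(.055,.115)):
    w=q[(q[:,1]>lo_)&(q[:,1]<hi_)]
    if len(w)>10: print(len(w),np.median(w,0),w.min(0),w.max(0))
E
python3 bar2.py
```

```text
[0.4974 0.0117 0.1993] [-0.4874  0.6816 -1.7265] 0.014542820295877794 98.44137668609619
11900
445 [ 0.4982 -0.0402  0.1782] [ 0.4914 -0.0501  0.1719] [ 0.505  -0.035   0.1806]
4976 [0.4971 0.0857 0.1785] [0.4898 0.055  0.1715] [0.5041 0.1116 0.182 ]
```

View pics/wb2.png

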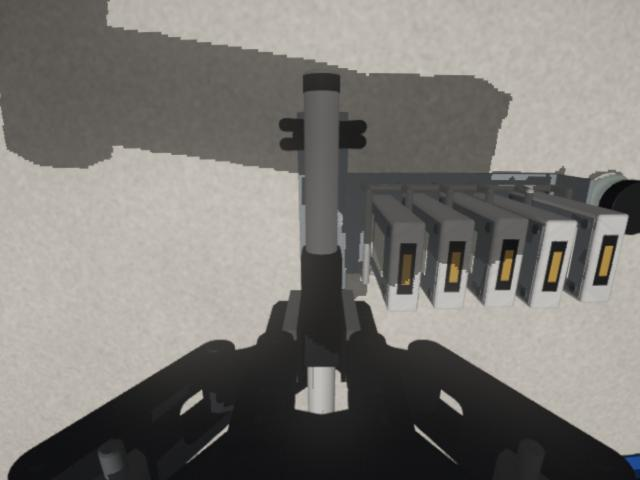

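>>> {"op": "carry_out", "data": {
  "motion": [
    [0,0.8,15,0,0,0,-1],
    [0,0.8,28,0,0,0,-1],
    [0,0.8,38,0,0,0,-1],
    [0,0.8,48,0,0,0,-1],
    [0,0.8,57,0,0,0,-1],
    [0,0.8,65,0,0,0,-1],
    [0,0.8,72,0,0,0,-1],
    [0,0.8,78,0,0,0,-1]
  ]
}}

```text
t: 63.85
ee_pos: [0.4997, 0.0112, 0.1241]
eef_rot: [[-0.009, 1.0, 0.001], [1.0, 0.009, 0.0], [0.0, 0.001, -1.0]]
contact_force: [-8.6, -0.0, 19.3]
gripper_width: 0.0147
grasp_force: 101.0
```

>>> {"op": "carry_out", "data": {
  "motion": [
    [0,0,1,0,0,0,-1],
    [0,0,2,0,0,0,-1],
    [0,0,3,0,0,0,-1],
    [0,0,3,0,0,0,-1],
    [0,0,3,0,0,0,-1],
    [0,0,3,0,0,0,-1],
    [0,0,3,0,0,0,-1],
    [0,0,3,0,0,0,-1]
  ]
}}

```text
t: 64.85
ee_pos: [0.499, 0.0115, 0.1187]
eef_rot: [[-0.009, 1.0, -0.002], [1.0, 0.009, 0.001], [0.001, -0.002, -1.0]]
contact_force: [-2.4, 0.2, 1.9]
gripper_width: 0.0143
grasp_force: 98.9
```

```bash
python3 bar2.py
```

```text
[0.499  0.0115 0.1187] [-2.4472  0.201   1.8999] 0.014298900388969337 98.8923704624176
12802
459 [ 0.4999 -0.0402  0.0976] [ 0.4931 -0.0493  0.0913] [ 0.5068 -0.035   0.1003]
5865 [0.4992 0.0877 0.0981] [0.4784 0.055  0.0792] [0.5138 0.1114 0.1071]
```

>>> {"op": "carry_out", "data": {
  "motion": [
    [0,0,1,0,0,0,-1],
    [0,0,2,0,0,0,-1],
    [0,0,2,0,0,0,-1],
    [0,0,2,0,0,0,-1],
    [0,0,2,0,0,0,-1],
    [0,0,2,0,0,0,-1],
    [0,0,2,0,0,0,-1],
    [0,0,2,0,0,0,-1]
  ]
}}

```text
t: 65.9
ee_pos: [0.4991, 0.0115, 0.1185]
eef_rot: [[-0.009, 1.0, -0.001], [1.0, 0.009, 0.001], [0.001, -0.001, -1.0]]
contact_force: [-7.6, 0.0, 17.2]
gripper_width: 0.0145
grasp_force: 100.7
```

Bottomed out and home. Release and retreat upward.

>>> {"op": "carry_out", "data": {
  "motion": [
    [0,0,-2,0,0,0,-1],
    [0,0,-2,0,0,0,-0.7],
    [0,0,-2,0,0,0,-0.25],
    [0,0,-2,0,0,0,-0.25],
    [0,0,-2,0,0,0,-0.25],
    [0,0,-20,0,0,0,-0.25],
    [0,0,-70,0,0,0,-0.25],
    [0,0,-125,0,0,0,-0.25]
  ]
}}

```text
t: 66.9
ee_pos: [0.4988, 0.0115, 0.2424]
eef_rot: [[-0.009, 1.0, -0.003], [1.0, 0.009, 0.001], [0.001, -0.003, -1.0]]
contact_force: [1.4, -0.5, -0.7]
gripper_width: 0.0324
grasp_force: 0.0
```

>>> {"op": "carry_out", "data": {
  "motion": [
    [0,-40,-20,0,0,0,-0.25],
    [0,-100,-40,0,0,0,-0.25],
    [0,-100,-60,0,0,0,-0.25],
    [0,-100,-60,0,0,0,-0.25],
    [0,-100,-60,0,0,0,-0.25],
    [0,-100,-60,0,0,0,-0.25],
    [0,-100,-60,0,0,0,-0.25],
    [0,-100,-60,0,0,0,-0.25]
  ]
}}

```text
t: 67.9
ee_pos: [0.3995, 0.0105, 0.3014]
eef_rot: [[-0.009, 1.0, -0.002], [1.0, 0.009, 0.001], [0.001, -0.002, -1.0]]
contact_force: [-0.1, 1.1, 0.7]
gripper_width: 0.0321
grasp_force: 0.0
```

```bash
python3 - <<'E'
from car import *
im,d,s=snap('wrist','wf'); P,u,v=cloud('wrist',d,s); print(s['ee_pos'],s['contact_force'])
k=(abs(P[:,2]-.098)<.006)&(abs(P[:,0]-.4985)<.02)&(abs(P[:,1]-.011)<.13); q=P[k]
for a,b in ((-.07,-.03),(-.02,.03),(.05,.075),(.1,.12)):
    w=q[(q[:,1]>a)&(q[:,1]<b)]; print(len(w),(np.median(w,0),w[:,2].max()) if len(w) else '')
i1,_,_=snap('scene'); i3,d3,s3=snap('top'); P,u,v=cloud('top',d3,s3)
for b in range(1,6):
    x=rack(-.096+.032*b,0,0)[0]-.0013
    k=(abs(P[:,2]-.118)<.008)&(abs(P[:,0]-x)<.014)&(abs(P[:,1]-.013)<.045); print(b,np.median(P[k],0) if k.any() else '')
cv2.imwrite('pics/fin.png',np.hstack([cv2.resize(im[60:360,250:610],(432,400)),cv2.resize(i1[160:330,260:416],(367,400))]))
E
```

```text
[0.3995 0.0105 0.3014] [-0.0806  1.1236  0.7128]
614 (array([ 0.4989, -0.0542,  0.0978]), np.float64(0.10397413733584188))
995 (array([0.4979, 0.0068, 0.1007]), np.float64(0.10298676793909656))
408 (array([0.4972, 0.0626, 0.0979]), np.float64(0.10057251373919351))
210 (array([0.4963, 0.1055, 0.0979]), np.float64(0.10042751928836141))
1 [0.549  0.0129 0.1167]
2 [0.5789 0.0128 0.1168]
3 [0.6119 0.0166 0.1168]
4 [0.6427 0.0144 0.1162]
5 [0.6759 0.0183 0.117 ]
```

View pics/fin.png

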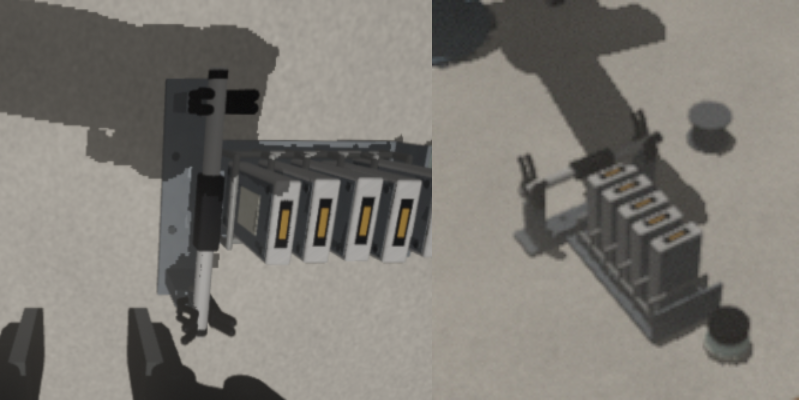

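The bar sits level in both clips with its axis at about 0.092 m. All five modules stand in the rack.

```bash
python3 -c "
from station import bot
print(bot.close_job())"
```

```text
the job is handed in; nothing more can be done
None
```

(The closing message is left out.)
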